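# Set a sine bar to 30 degrees and bring an angle block under the dial gauge

### The job

Set up the check of the angle block on the granite plate: stand the setting block that gives 30 degrees where it is needed and lay the sine bar across, the roller at its end-stop end on the plate and the other roller on the block. Then lay the angle block on the slope, close down against the end stop, so that its sloping top comes out level, and swing the dial gauge in until its plunger stands over the middle of that top; so build it all where the plunger can reach. Leave the two other setting blocks where they stand.

Things in the scene. Friction and masses are not known exactly. Their poses are not given: they have to be found in the camera images.
- plate: Dark granite surface plate, 400 (x) x 250 (y) x 50 mm, fixed; origin at the centre of its underside, on the worktop, so its flat top is at 50 mm. x points away from the robot (within 0.1 rad), y left. The setting blocks stand in a row near its front edge, the sine bar lies on its left half, the gauge stand is in its far right corner.
- sine_bar: Loose steel sine bar, 0.7 kg, lying flat on its two rollers. Origin midway between the rollers, level with their undersides; x along the bar away from the end stop, y across, z out of the top. Body x -70 to +70 mm, 44 mm wide, z from 18 (underside) to 36 mm (flat top). Best gripped across the width at the middle. At the start it lies along the plate, end stop towards the robot.
- low_roller (a point): Centre of the sine bar's roller at the end-stop end: 20 mm diameter, 44 mm long, lying across the bar; at x = -60, z = 10 mm of the bar.
- high_roller (a point): Centre of the sine bar's other roller, alike, at x = +60, z = 10 mm of the bar: 120 mm from the first.
- end_stop (a point): Foot of the inner face of the sine bar's end stop, on the middle line of the top face (x = -70, z = 36 mm of the bar). The stop is a steel plate 6 mm thick across the bar's end, as wide as the bar, 14 mm higher than the top face.
- block_45: Loose steel setting block, 34 (x) x 44 (y) mm on plan, 45 mm tall, 0.36 kg; origin at the centre of its underside. The three setting blocks look alike but for their height and swap places.
- block_60: Loose steel setting block, 34 (x) x 44 (y) mm on plan, 60 mm tall, 0.48 kg; origin at the centre of its underside. 60 mm = 120 mm x sin 30 degrees.
- block_75: Loose steel setting block, 34 (x) x 44 (y) mm on plan, 75 mm tall, 0.6 kg; origin at the centre of its underside.
- angle_block: The part to be checked: a loose solid aluminium wedge, about 0.2 kg, base flat on the balance pan (135 mm above the worktop). Base 70 (x) x 34 (y) mm, origin at its centre, z up into the part. Upright thick end 52.4 mm tall at x = -35, thin end 12 mm at x = +35, top sloping at 30 degrees. The thick end goes against the bar's end stop; it starts turned roughly to the robot.
- angle_face (a point): Centre of the sloping top face of the angle block (81 x 34 mm), 32.2 mm above the middle of its base; z is the face's normal, x runs along the face to the thin end. On the finished set-up it lies 73 mm above the plate and 7.5 mm from the low roller's centre, on the side away from the high roller, seen from above.
- angle_heel (a point): Middle of the lower edge of the thick end of the angle block (x = -35 mm, z = 0); meets point end_stop when the part is home.
- gauge_arm (a joint): Swing of the dial gauge's arm about its upright column, rad. At 0 the arm points along the stand's -x, roughly to the robot; it grows as the arm swings to the left (clockwise from above). Friction of 0.1 N m holds it where it is left. Range -0.7 to 1.2; starts parked at the right, -0.3 to -0.18.
- gauge_pivot (a point): On the upright axis of the gauge's column, at the height of the arm, 139 mm above the plate top. Column 18 mm diameter, 204 mm tall, on a base 75 x 62 x 24 mm, all fixed to the plate.
- gauge_dial (a point): Centre of the round dial at the end of the arm, 210 mm from the column's axis, at the arm's height: an upright disc of 56 mm diameter, 20 mm thick, its flat face across the arm; push it by its side or grip it across its thickness. A 10 mm rod joins it to the column.
- gauge_tip (a point): Ball end of the gauge's plunger, 60 mm straight below the dial's centre, 79 mm above the plate top, so it passes 6 mm over the top of a rightly set up angle block. It moves on a circle of 210 mm radius about the column.

How it is judged:
By the outcome, as a careful person would: the job done as asked, in the order asked, and still so for the second after the job is handed in, with the robot touching nothing.
It also fails if it takes over 72 s, if anything falls off the work surface, if the arm or the gripper's body presses on something with over 40 N, if the wrist force passes 120 N, or if a joint passes its speed limit or range.

### The arm

A 7-joint arm with a two-finger parallel gripper is mounted at the origin on a cart in front of the work surface, level with it; the furniture and walls round the work are solid. World frame = base frame: x ahead of the robot, y to its left, z up, the work surface at z = 0. Lengths are in m, angles in rad, forces in N, time in s.
With the tool pointing down it reaches from about 0.425 to 0.925 m from the base axis. Payload 6.8 kg.
Tool frame: the origin (TCP) lies on the mounting face of the last link; the fingertips stand 173 mm ahead of it and the grasp point (between the pads) lies 155 mm ahead of it; z points along the fingers, y is the line along which they close (so a half turn about z gives the same grasp; the last joint's range is limited). The gripper opens to 85 mm and grips with 20 to 120 N. Pads are 22 mm wide; open, the fingers measure 114 mm over their backs; the gripper's body (76 mm by 85 mm) begins 54 mm behind the grasp point. The pads swing forward as they close: fully open they stand 13 mm farther back than shut.
Start: joints at [1.055, 0.477, 0.022, 1.555, -0.011, 1.109, -0.083], TCP at [0.268, -0.62, 0.405] pointing down, gripper open.
Joint ranges: [-2.96, 2.96], [-0.34, 2.1], [-1.41, 1.46], [0.24, 2.44], [-1.37, 4.51], [0.17, 1.92], [-2.96, 2.96]. Speed limits (rad/s): [2.39, 2.39, 3.14, 3.14, 3.14, 3.14, 3.14].

### API

Orientations are given as a rotation vector (axis times angle).
In Python, from bench import r gives the robot as it stands.
- The arm moves only by the tool carry_out, never from a script. Its argument "moves" is a list of rows, each a list of 5 numbers: the shift along the tool's x, y, z in m, then the turn about the tool's z in rad, then the finger opening in m, from 0 to 0.0854. In form: [[dx, dy, dz, roll, claw], ...]. A call has exactly 8 rows; each row is the pose to reach, as a shift and turn from the pose commanded when the call began, along the tool's axes at that moment; what a row does not reach only later rows make up. A row lasts 1/10 s, in which the tool goes at most 50 mm and 8.59 degrees, less where a joint would pass 70% of its speed; a pose out of reach is approached as far as the arm can. A call with a gripper value outside its range is refused whole. The fingers move at their own pace and stop on an object; "force" is the grip in N (left out, the last holds). Time passes only in rows, so rows that repeat a pose let the fingers close, or fill a call up. It gives the time, the measured TCP pose, the force, the opening and the grip force at its end, in the units of the state.
- r.get_obs(): the state, without advancing time (a new reading comes with each control period).
- r.grab_frame(name): name is "scene" or "top" or "wrist"; returns the picture (384x512x3 uint8, red, green, blue); there is no depth.
- r.calibration(name): a dict with "fx", "fy", "cx", "cy" (pixels), "rvec" (rotation vector, rad) and "tvec" (3), from world to camera coordinates, as OpenCV has them. Camera axes: x right, y down, z forward; pixel columns grow to the right and rows downward; lengths in m; the calibration is good to about 2 mm. The wrist camera is an equidistant fisheye: a pixel r from the principal point sees the ray r / f radians off the axis. A picture is of the moment at which its call begins: read the wrist's pose just before it. calibration takes no time and is no camera call; for the wrist camera it gives the pose at the moment of the call.
- r.hand_in(): hands the job in; it is judged then, once.
The state is a dict: "clock": time; "joints": joint angles; "qvel": joint speeds; "tau": joint torques, N m; "tcp_pos": TCP position; "orientation": TCP orientation; "contact_force": force on the tool from outside, world axes, zero at the start; "moment": the same for the moment, N m; "grip_width": finger opening in m; "gripper_force": force on a finger pad.
Only numpy, scipy, OpenCV 4.12 (cv2) and the standard library are available. Lean on these libraries where they do the work, as an engineer would, in place of code of your own. Each camera call takes 0.05 s, during which the arm holds its last target. There are 200 camera calls.

## Working session

There is one attempt and no reset: what is moved stays moved. The work goes in short steps, Python scripts to look and compute and a tool call to move; the robot and the scene stay as the last step left them, time stands still between calls to the robot, and variables do not carry over. Pictures are saved under pics/ and viewed, at most 10 in all, crops included, and the job is handed in when it is done.

Besides the shell and the picture viewer there is one more tool, called after "Emit:" by a JSON object that holds its "api" and its "payload". carry_out: Moves the arm, as the interface text tells. Its arguments: {"type":"object","properties":{"moves":{"type":"array","items":{"type":"array","items":{"type":"number"}}},"force":{"type":"number"}},"required":["moves"]}

```bash
ls; mkdir -p pics
python3 - <<'E'
from bench import r
import cv2
for n in("scene","top"):
    f=r.grab_frame(n); cv2.imwrite(f"pics/{n}0.png",cv2.resize(f[:,:,::-1],(800,600),interpolation=cv2.INTER_CUBIC))
    c=r.calibration(n); print(n,c)
o=r.get_obs(); print({k:o[k] for k in("clock","tcp_pos","orientation","contact_force","grip_width")})
E
```

```text
pics
scene {'fx': 497.4860634898973, 'fy': 497.4860634898973, 'cx': 254.91871508392953, 'cy': 189.51529523093555, 'rvec': array([ 0.96193728, -2.28952228,  1.25879781]), 'tvec': array([0.4367832 , 0.35806008, 0.7176683 ])}
top {'fx': 346.7099952859984, 'fy': 346.7099952859984, 'cx': 258.50384484318374, 'cy': 199.23710716870957, 'rvec': array([ 2.00199992, -2.22123136,  0.22885447]), 'tvec': array([0.04963857, 0.63470765, 0.86828652])}
{'clock': 0.1, 'tcp_pos': array([ 0.2675806 , -0.61941272,  0.40381125]), 'orientation': array([-3.07494549e+00, -6.35717851e-01,  6.99376562e-04]), 'contact_force': array([-0.33959325,  0.0752572 ,  1.3703491 ]), 'grip_width': 0.08522838310032091}
```

View pics/scene0.png

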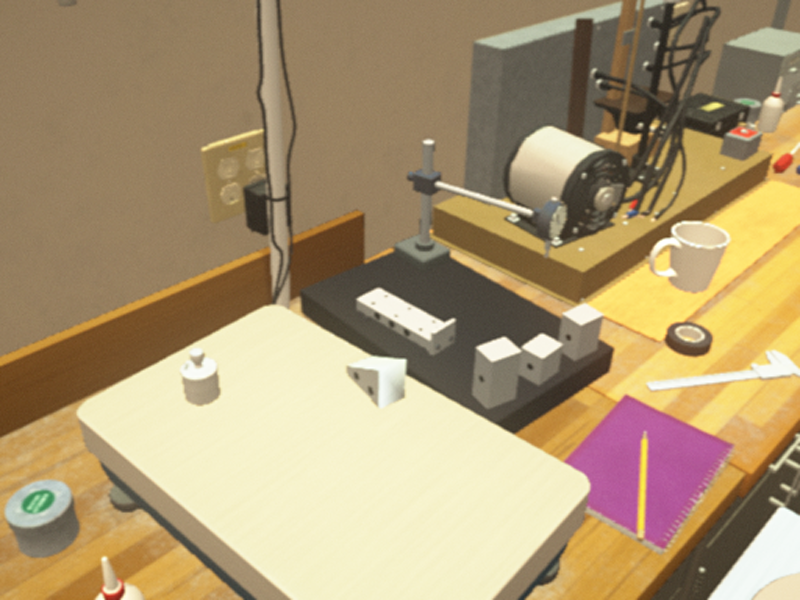

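View pics/top0.png

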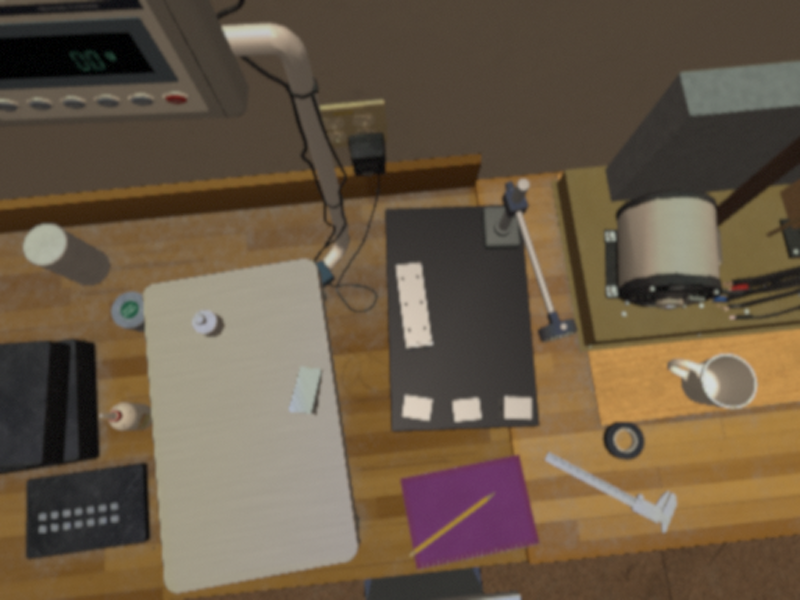

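The scene view shows the setting blocks at about (497,372), (541,358) and (581,332), the bar at (405,320), the wedge at (380,378) and the dial at (550,218). In the top view the blocks are at (418,408), (467,410) and (518,407), and the bar runs from (410,265) to (418,345). I'll enlarge both.

Run:
```python
from bench import r
import cv2
f=r.grab_frame("scene")[85:285,200:400,::-1]; cv2.imwrite("pics/s1.png",cv2.resize(f,None,fx=3,fy=3,interpolation=cv2.INTER_CUBIC) if 0 else cv2.resize(f[:150+50],(600,600),interpolation=cv2.INTER_CUBIC))
f=r.grab_frame("top")[110:280,170:380,::-1]; cv2.imwrite("pics/t1.png",cv2.resize(f,None,fx=3.5,fy=3.5,interpolation=cv2.INTER_CUBIC))
```

```text
(no output)
```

View pics/s1.png

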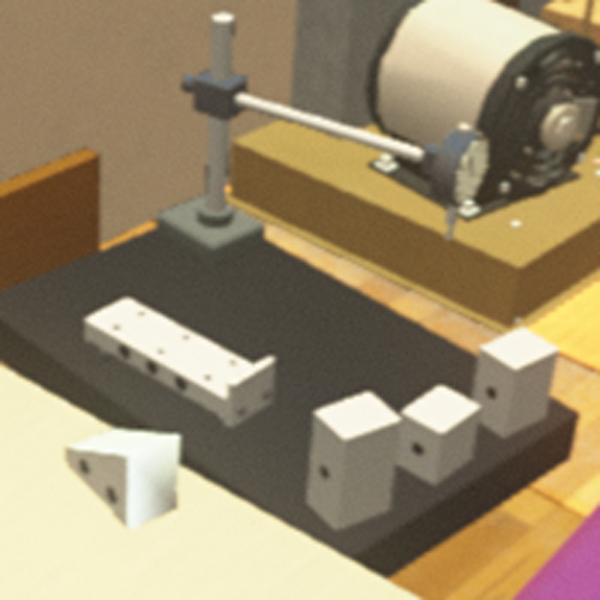

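View pics/t1.png

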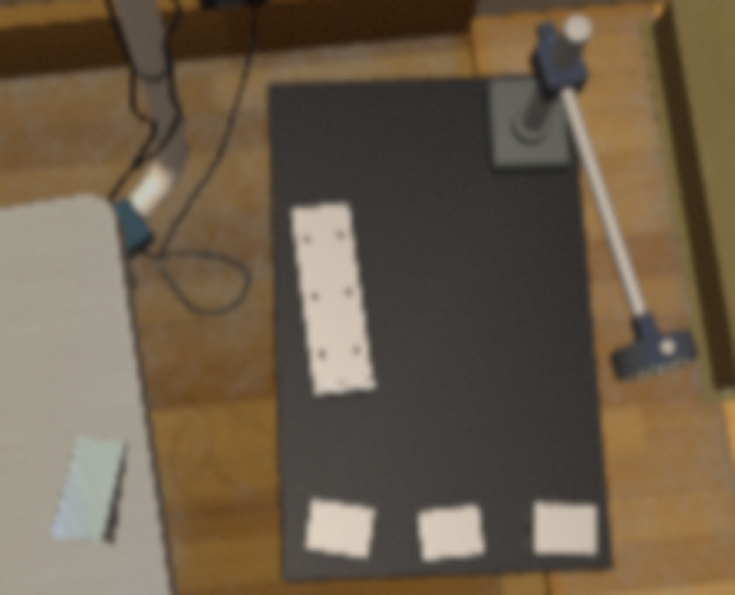

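Left to right, the blocks look like 75, 45 and 60 mm, but I'll let the fit find the heights. The pixel readings from both crops go into a least-squares fit.

```bash
cat > fit.py <<'E'
import numpy as np, cv2
from scipy.optimize import least_squares
from bench import r
CAL={n:r.calibration(n) for n in("scene","top")}
def proj(n,P):
    c=CAL[n];K=np.array([[c['fx'],0,c['cx']],[0,c['fy'],c['cy']],[0,0,1.]])
    return cv2.projectPoints(np.atleast_2d(P).astype(float),c['rvec'],c['tvec'],K,None)[0][:,0]
S=lambda p:(np.array(p,float)+.5)/3-.5+[200,85]
T=lambda p:(np.array(p,float)+.5)/3.5-.5+[170,110]
def rz(p,x,y,a):
    p=np.atleast_2d(p).astype(float);c,s=np.cos(a),np.sin(a)
    return np.c_[x+c*p[:,0]-s*p[:,1],y+s*p[:,0]+c*p[:,1],p[:,2]]
def fit(model,sp,tp,si,ti,x0):
    def f(q):
        M=model(q);return np.r_[(proj("scene",M[si])-S(sp)).ravel(),(proj("top",M[ti])-T(tp)).ravel()]
    o=least_squares(f,x0,loss='soft_l1');return o.x,np.abs(f(o.x)).max()
E
cat > go.py <<'E'
from fit import *
# plate
m=lambda q:rz([[.2,.125,.05],[.2,-.125,.05],[-.2,-.125,.05],[-.2,.125,.05]],*q)
print("plate",fit(m,[(578,413)],[(272,86),(578,78),(609,566),(284,577)],[2],[0,1,2,3],[.7,-.2,0]))
C=[[.017,.022],[.017,-.022],[-.017,-.022],[-.017,.022]]
for n,s,t in(("L",[(313,411),(364,392),(402,408),(349,439),(338,527)],[(311,498),(375,510),(369,557),(305,548)]),
 ("M",[(400,405),(440,384),(480,408),(440,430),(438,483)],[(417,512),(479,505),(486,554),(421,560)]),
 ("R",[(475,348),(522,327),(557,348),(514,368),(511,437)],[(535,501),(598,504),(598,555),(533,554)])):
    m=lambda q:rz([c+[.05+q[3]] for c in C]+[[-.017,.022,.05]],*q[:3])
    print(n,fit(m,s,t,[0,1,2,3,4],[0,1,2,3],[.5,-.2,0,.06]))
m=lambda q:rz([[.07,.022,.086],[.07,-.022,.086],[-.073,-.022,.1],[-.073,.022,.1]],*q)
print("bar",fit(m,[(86,318),(127,297),(274,357),(229,388)],[(291,207),(351,203),(375,388),(315,394)],[0,1,2,3],[0,1,2,3],[.7,-.1,0]))
z=.135
m=lambda q:rz([[.035,.017,z+.012],[.035,-.017,z+.012],[-.035,-.017,z+.0524],[-.035,.017,z+.0524],[-.035,.017,z],[-.035,-.017,z]],*q)
print("wedge",fit(m,[(67,448),(127,455),(181,434),(130,526),(178,505)],[(80,437),(125,441),(105,541),(53,537)],[0,3,2,4,5],[0,1,2,3],[.6,.1,0]))
def m(q):
    x,y,a=q;d=np.array([x-.21*np.cos(a),y+.21*np.sin(a)])
    return np.array([[x,y,.254],[x,y,.074],[*d,.189],[*d,.129]])
print("gauge (a world)",fit(m,[(223,17),(213,215),(463,165),(450,237)],[(577,27),(531,128),(653,353)],[0,1,2,3],[0,1,2],[.8,-.3,-.2]))
E
python3 go.py
```

```text
plate (array([ 0.62955033, -0.11247836, -0.08492958]), np.float64(2.338905912940561))
L (array([ 0.47074469, -0.01999196, -0.20061082,  0.07346658]), np.float64(2.5741571797226754))
M (array([ 0.4601479 , -0.09937906, -0.01586653,  0.04395761]), np.float64(1.4655328611338518))
R (array([ 0.45453215, -0.17923068, -0.13715645,  0.0570845 ]), np.float64(2.3745512841555865))
bar (array([ 0.64382442, -0.03243194,  0.01354844]), np.float64(1.765453026319392))
wedge (array([ 0.51292035,  0.1442465 , -0.20288844]), np.float64(1.1293369526153754))
gauge (a world) (array([ 0.76626141, -0.20332126, -0.16667852]), np.float64(1.3589857422794012))
```

```bash
cat > plan.py <<'E'
# usage: plan.py gx gy gz yaw  (grasp point, closing-line yaw) -> move numbers
import sys, numpy as np
from scipy.spatial.transform import Rotation as Ro
from bench import r
def state():
    o=r.get_obs();R=Ro.from_rotvec(o['orientation']).as_matrix()
    return o,R,o['tcp_pos']+.155*R[:,2]
def plan(gx,gy,gz,yaw):
    o,R,g=state()
    d=R.T@(np.array([gx,gy,gz])-g)
    cur=np.arctan2(R[1,1],R[0,1]); dw=(yaw-cur+np.pi/2)%np.pi-np.pi/2
    print("move",np.round(d,4),"roll",round(-dw,4))
def show():
    o,R,g=state()
    print("t",round(o['clock'],2),"grasp",g.round(4),"yawY",round(np.arctan2(R[1,1],R[0,1]),4),"tilt",R[:,2].round(4),"w",round(o['grip_width'],4),"j7",o['joints'].round(2)[[0,6]],"F",o['contact_force'].round(1),round(float(np.max(o['gripper_force'])),1))
if __name__=="__main__":
    show(); plan(*map(float,sys.argv[1:5]))
E
python3 plan.py .4545 -.179 .20 -.137
```

```text
t 0.2 grasp [ 0.2675 -0.6193  0.2491] yawY -1.163 tilt [-5.e-04  1.e-03 -1.e+00] w 0.0854 j7 [ 1.05 -0.08] F [0.7 0.7 0.1] 0.0
move [ 0.3463 -0.33    0.0495] roll -1.026
```

Emit:
{"api": "carry_out", "payload": {"moves": [[0.035, -0.033, 0.005, -0.13, 0.085], [0.07, -0.066, 0.01, -0.26, 0.085], [0.105, -0.1, 0.015, -0.39, 0.085], [0.14, -0.133, 0.02, -0.52, 0.085], [0.175, -0.166, 0.025, -0.65, 0.085], [0.21, -0.2, 0.03, -0.78, 0.085], [0.245, -0.233, 0.035, -0.91, 0.085], [0.28, -0.267, 0.04, -1.026, 0.085]]}}

```text
clock: 1.0
tcp_pos: [0.4192, -0.2617, 0.3647]
orientation: [2.363, 2.07, 0.0]
contact_force: [0.4, -0.8, 0.0]
grip_width: 0.0852
gripper_force: 0.0
```

```bash
python3 plan.py .4545 -.179 .20 -.137
```

```text
t 1.0 grasp [ 0.4193 -0.2618  0.2097] yawY -0.1321 tilt [ 5.e-04 -5.e-04 -1.e+00] w 0.0852 j7 [0.73 0.2 ] F [ 0.4 -0.8  0. ] 0.0
move [0.0867 0.024  0.0097] roll 0.0049
```

Emit:
{"api": "carry_out", "payload": {"moves": [[0.045, 0.012, 0.005, 0.005, 0.085], [0.0867, 0.024, 0.0097, 0.005, 0.085], [0.0867, 0.024, 0.0097, 0.005, 0.085], [0.0867, 0.024, 0.0097, 0.005, 0.085], [0.0867, 0.024, 0.0097, 0.005, 0.085], [0.0867, 0.024, 0.0097, 0.005, 0.085], [0.0867, 0.024, 0.0097, 0.005, 0.085], [0.0867, 0.024, 0.0097, 0.005, 0.085]]}}

```text
clock: 1.8
tcp_pos: [0.4542, -0.1817, 0.355]
orientation: [2.375, 2.056, -0.0]
contact_force: [-0.5, -0.0, 0.5]
grip_width: 0.0851
gripper_force: 0.0
```

Run:
```python
from bench import r
from plan import show
import cv2,numpy as np
show();c=r.calibration("wrist");f=r.grab_frame("wrist");np.savez("pics/w1.npz",f=f,**c)
cv2.imwrite("pics/w1.png",cv2.resize(f[:,:,::-1],(800,600),interpolation=cv2.INTER_CUBIC));print(c)
```

```text
t 1.8 grasp [ 0.4542 -0.1817  0.2   ] yawY -0.1436 tilt [ 0.e+00 -2.e-04 -1.e+00] w 0.0851 j7 [ 0.59 -0.01] F [-0.5 -0.   0.5] 0.0
{'fx': 297.3186396354542, 'fy': 297.3186396354542, 'cx': 260.276351778857, 'cy': 188.93066935517393, 'rvec': array([-2.86959475,  0.20673429,  0.02678414]), 'tvec': array([-0.47512604, -0.13158389,  0.300136  ])}
```

View pics/w1.png

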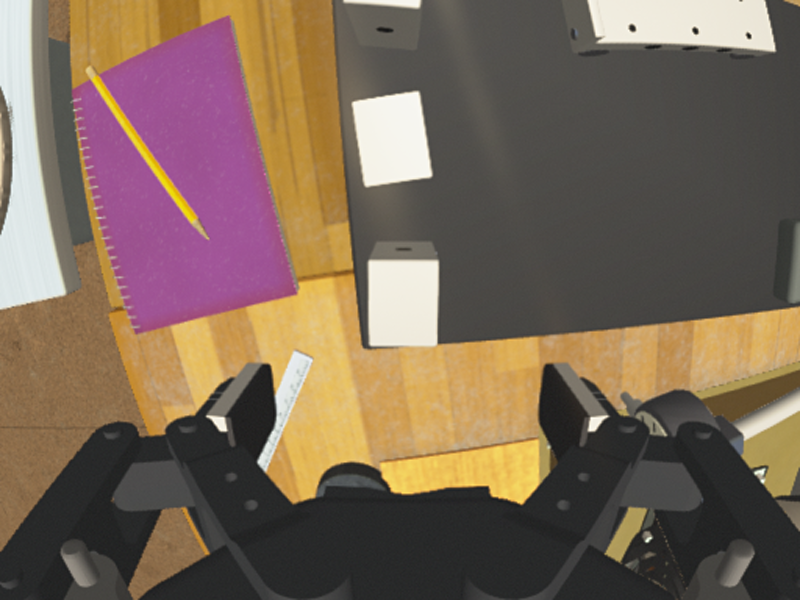

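The wrist view is sharp. The right block's top has corners (369,259), (437,258), (439,345), (371,346), the middle block's (353,101), (419,92), (432,177), (365,186), and the plate's front-right corner is at (364,348). I'll turn these into positions.

```bash
cat > wray.py <<'E'
import numpy as np, cv2
def pts(c,px,z,scale=1.5625):
    R=cv2.Rodrigues(np.array(c['rvec']))[0];C=-R.T@c['tvec'];out=[]
    for p in px:
        u=(np.array(p,float)+.5)/scale-.5; d=(u-[c['cx'],c['cy']])/c['fx']; th=np.hypot(*d)
        v=R.T@np.r_[d/th*np.sin(th),np.cos(th)]; out.append(C+v*(z-C[2])/v[2])
    return np.array(out)[:,:2]
E
python3 - <<'E'
import numpy as np
from wray import pts
c=np.load("pics/w1.npz")
for n,p,z in(("R",[(369,259),(437,258),(439,345),(371,346)],.11),("M",[(353,101),(419,92),(432,177),(365,186)],.095),("Mif60",[(353,101),(419,92),(432,177),(365,186)],.11)):
    q=pts(c,p,z);e=q[1]-q[0]+q[2]-q[3];s=q[0]-q[3]+q[1]-q[2];print(n,q.mean(0).round(4),"yaw",np.arctan2(e[1],e[0]).round(3),"size",np.hypot(*e)/2,np.hypot(*s)/2)
print("plate corner, right edge",pts(c,[(364,348),(430,343),(790,308)],.05).round(4))
print("front edge",pts(c,[(342,100),(358,280)],.05).round(4))
print("bar -y edge",pts(c,[(605,40),(775,50)],.086).round(4))
E
```

```text
R [ 0.4529 -0.1771] yaw -0.129 size 0.03282608004977522 0.043692913389306635
M [ 0.4585 -0.0983] yaw -0.013 size 0.03276242522762661 0.04286322283537213
Mif60 [ 0.4588 -0.0994] yaw -0.013 size 0.03061996551240698 0.04006023350991065
plate corner, right edge [[ 0.4206 -0.22  ]
 [ 0.4626 -0.2225]
 [ 0.7586 -0.2446]]
front edge [[ 0.432  -0.0671]
 [ 0.4245 -0.1757]]
bar -y edge [[ 0.5806 -0.0535]
 [ 0.7136 -0.0511]]
```

```bash
python3 plan.py .4529 -.1771 .088 -.131
```

```text
t 1.85 grasp [ 0.4543 -0.1815  0.2   ] yawY -0.1433 tilt [ 0.e+00 -1.e-04 -1.e+00] w 0.0851 j7 [ 0.59 -0.01] F [0.1 0.2 0.3] 0.0
move [ 0.0042 -0.002   0.112 ] roll -0.0123
```

Emit:
{"api": "carry_out", "payload": {"moves": [[0.004, -0.002, 0.035, -0.012, 0.085], [0.004, -0.002, 0.07, -0.012, 0.085], [0.004, -0.002, 0.1, -0.012, 0.085], [0.004, -0.002, 0.112, -0.012, 0.085], [0.004, -0.002, 0.112, -0.012, 0.06], [0.004, -0.002, 0.112, -0.012, 0.03], [0.004, -0.002, 0.112, -0.012, 0.02], [0.004, -0.002, 0.112, -0.012, 0.02]], "force": 50}}

```text
clock: 2.65
tcp_pos: [0.4536, -0.1769, 0.2445]
orientation: [2.36, 2.07, 0.001]
contact_force: [-1.4, 2.0, 2.4]
grip_width: 0.0335
gripper_force: 50.7
```

```bash
python3 plan.py .6881 -.1215 .2 -.085
```

```text
t 2.65 grasp [ 0.4539 -0.1771  0.0895] yawY -0.1304 tilt [ 0.0021 -0.0011 -1.    ] w 0.0335 j7 [ 0.53 -0.11] F [-1.4  2.   2.4] 50.7
move [ 0.0855  0.2252 -0.1101] roll -0.0454
```

Emit:
{"api": "carry_out", "payload": {"moves": [[0.0, 0.0, -0.03, 0.0, 0.02], [0.005, 0.02, -0.06, -0.01, 0.02], [0.02, 0.055, -0.075, -0.02, 0.02], [0.035, 0.095, -0.08, -0.03, 0.02], [0.05, 0.135, -0.08, -0.045, 0.02], [0.066, 0.175, -0.08, -0.045, 0.02], [0.08, 0.21, -0.08, -0.045, 0.02], [0.0855, 0.2252, -0.08, -0.045, 0.02]]}}

```text
clock: 3.45
tcp_pos: [0.6899, -0.119, 0.3229]
orientation: [-2.311, -2.127, -0.004]
contact_force: [-1.0, -0.2, -4.4]
grip_width: 0.0336
gripper_force: 52.0
```

Run:
```python
from bench import r
from plan import show,plan
import cv2,numpy as np
plan(.6881,-.1215,.091,-.085)
show();c=r.calibration("wrist");f=r.grab_frame("wrist");np.savez("pics/w2.npz",f=f,**c)
cv2.imwrite("pics/w2.png",cv2.resize(f[:,:,::-1],(800,600),interpolation=cv2.INTER_CUBIC))
```

```text
move [-0.0031 -0.002   0.0769] roll 0.0022
t 3.45 grasp [ 0.6902 -0.1187  0.1679] yawY -0.0828 tilt [ 0.0017  0.0018 -1.    ] w 0.0336 j7 [ 0.33 -0.19] F [-1.  -0.2 -4.4] 52.0
```

View pics/w2.png

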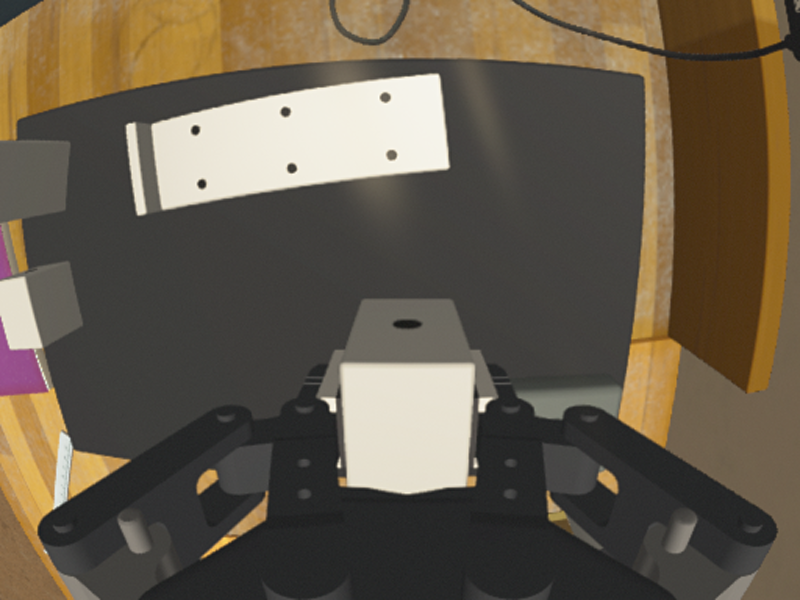

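The wrist view shows the block held square, with its top edge from (341,364) to (475,364). The bar's far end runs from (440,74) to (449,169), the foot of its stop from (152,122) to (161,210), and the gauge base's edge lies near row 380.

Run:
```python
import numpy as np
from wray import pts
c=np.load("pics/w2.npz")
q=pts(c,[(440,74),(449,169),(161,210),(152,122)],.086);print("bar",q.round(4),q.mean(0).round(4));e=q[0]-q[3]+q[1]-q[2];print("yaw",np.arctan2(e[1],e[0]),np.hypot(*e)/2,np.hypot(*(q[0]-q[1])))
print("block top +y edge",pts(c,[(341,364),(475,364)],.1884).round(4))
print("base bottom",pts(c,[(525,378),(620,374)],.05).round(4),"base top",pts(c,[(530,391),(620,387)],.074).round(4))
print("plate corner",pts(c,[(644,78),(20,122)],.05).round(4))
```

```text
bar [[ 0.7135 -0.0091]
 [ 0.7139 -0.0522]
 [ 0.5748 -0.055 ]
 [ 0.5749 -0.0111]] [ 0.6443 -0.0318]
yaw 0.017663944530279037 0.13887041610554113 0.04309727245785031
block top +y edge [[ 0.6752 -0.0965]
 [ 0.708  -0.0993]]
base bottom [[ 0.7549 -0.1736]
 [ 0.8173 -0.1789]] base top [[ 0.7519 -0.1697]
 [ 0.806  -0.1747]]
plate corner [[ 0.8335 -0.0025]
 [ 0.442   0.0236]]
```

Emit:
{"api": "carry_out", "payload": {"moves": [[-0.002, -0.002, 0.025, 0.002, 0.02], [-0.003, -0.002, 0.05, 0.002, 0.02], [-0.003, -0.002, 0.068, 0.002, 0.02], [-0.003, -0.002, 0.075, 0.002, 0.02], [-0.003, -0.002, 0.0775, 0.002, 0.02], [-0.003, -0.002, 0.0785, 0.002, 0.02], [-0.003, -0.002, 0.0785, 0.002, 0.02], [-0.003, -0.002, 0.0785, 0.002, 0.02]]}}

```text
clock: 4.3
tcp_pos: [0.6856, -0.1239, 0.2457]
orientation: [2.315, 2.122, 0.002]
contact_force: [-0.4, -0.5, -4.6]
grip_width: 0.0336
gripper_force: 51.9
```

```bash
python3 plan.py .6881 -.1215 .0895 -.083
```

```text
t 4.3 grasp [ 0.6859 -0.1239  0.0907] yawY -0.087 tilt [ 1.8e-03 -2.0e-04 -1.0e+00] w 0.0336 j7 [ 0.32 -0.21] F [-0.4 -0.5 -4.6] 51.9
move [0.0026 0.002  0.0012] roll -0.004
```

Emit:
{"api": "carry_out", "payload": {"moves": [[0.002, 0.002, 0.001, 0.0, 0.02], [0.002, 0.002, 0.0018, 0.0, 0.02], [0.002, 0.002, 0.0018, 0.0, 0.02], [0.002, 0.002, 0.0018, 0.0, 0.05], [0.002, 0.002, 0.0018, 0.0, 0.065], [0.002, 0.002, 0.0, 0.0, 0.065], [0.002, 0.002, -0.04, 0.0, 0.065], [0.002, 0.002, -0.08, 0.0, 0.065]]}}

```text
clock: 5.1
tcp_pos: [0.687, -0.1219, 0.3243]
orientation: [-2.314, -2.121, 0.002]
contact_force: [1.6, 0.2, 0.2]
grip_width: 0.0652
gripper_force: 0.0
```

Run:
```python
from bench import r
from plan import show,plan
import cv2,numpy as np
show();plan(.6443,-.0318,.21,1.588)
f=r.grab_frame("top")[110:280,170:380,::-1];g=r.grab_frame("scene")[85:285,200:400,::-1]
a=cv2.resize(f[:,80:],None,fx=3,fy=3,interpolation=cv2.INTER_CUBIC);b=cv2.resize(g,None,fx=2,fy=2,interpolation=cv2.INTER_CUBIC)
m=np.zeros((510,800,3),np.uint8);m[:,:390]=a;m[:400,400:]=b;cv2.imwrite("pics/c1.png",m)
```

```text
t 5.1 grasp [ 0.6866 -0.1218  0.1693] yawY -0.0867 tilt [-2.7e-03  8.0e-04 -1.0e+00] w 0.0652 j7 [ 0.33 -0.18] F [1.6 0.2 0.2] 0.0
move [ 0.086  -0.0501 -0.0406] roll 1.4669
```

View pics/c1.png

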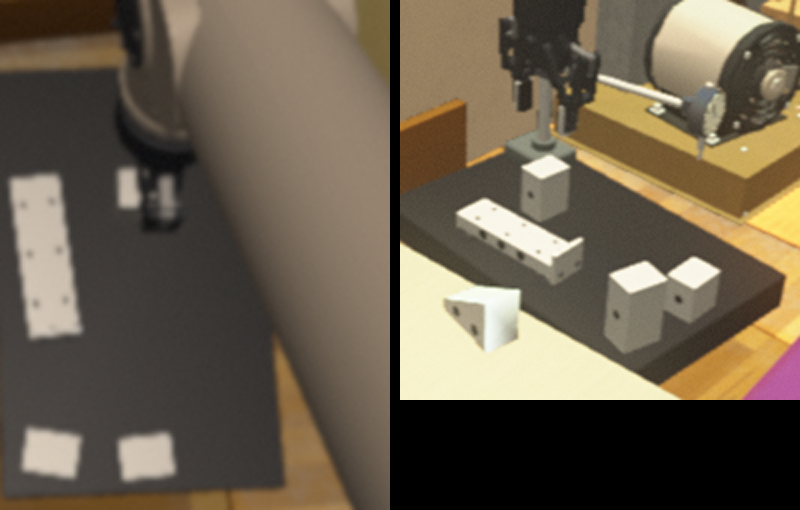

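The block stands well on the plate. Next is the bar.

Emit:
{"api": "carry_out", "payload": {"moves": [[0.01, -0.006, 0.0, 0.14, 0.07], [0.025, -0.015, 0.0, 0.28, 0.07], [0.04, -0.025, 0.0, 0.42, 0.07], [0.055, -0.035, 0.0, 0.56, 0.07], [0.07, -0.043, 0.0, 0.7, 0.07], [0.08, -0.048, 0.0, 0.84, 0.07], [0.086, -0.05, 0.0, 0.98, 0.07], [0.086, -0.05, 0.0, 1.12, 0.07]]}}

```text
clock: 6.0
tcp_pos: [0.6449, -0.0302, 0.3245]
orientation: [-3.09, -0.563, -0.001]
contact_force: [0.8, 0.6, 0.3]
grip_width: 0.0699
gripper_force: 0.0
```

```bash
python3 plan.py .6443 -.0318 .079 1.588; python3 -c "
from bench import r;import cv2
c=r.calibration('wrist');print(-cv2.Rodrigues(c['rvec'])[0].T@c['tvec'])"
```

```text
t 6.0 grasp [ 0.645  -0.0301  0.1695] yawY -1.2104 tilt [ 4.e-04  1.e-03 -1.e+00] w 0.0699 j7 [ 0.05 -1.32] F [0.8 0.6 0.3] 0.0
move [-0.0013  0.0015  0.0905] roll 0.3431
[ 0.70641752 -0.00662432  0.29394193]
```

Emit:
{"api": "carry_out", "payload": {"moves": [[-0.001, 0.0015, 0.0, 0.14, 0.07], [-0.001, 0.0015, 0.01, 0.28, 0.07], [-0.001, 0.0015, 0.03, 0.343, 0.07], [-0.001, 0.0015, 0.06, 0.343, 0.07], [-0.001, 0.0015, 0.085, 0.343, 0.07], [-0.001, 0.0015, 0.09, 0.343, 0.06], [-0.001, 0.0015, 0.09, 0.343, 0.035], [-0.001, 0.0015, 0.09, 0.343, 0.03]], "force": 40}}

```text
clock: 6.8
tcp_pos: [0.6449, -0.0336, 0.2352]
orientation: [-3.141, -0.033, -0.001]
contact_force: [1.3, -0.6, -6.6]
grip_width: 0.0431
gripper_force: 43.5
```

```bash
python3 plan.py .6262 -.118 .155 1.487
```

```text
t 6.8 grasp [ 0.645  -0.0336  0.0802] yawY -1.5498 tilt [ 7.e-04  2.e-04 -1.e+00] w 0.0431 j7 [-0.01 -1.63] F [ 1.3 -0.6 -6.6] 43.5
move [-0.0205  0.084  -0.0749] roll 0.1048
```

Emit:
{"api": "carry_out", "payload": {"moves": [[0.0, 0.0, -0.015, 0.0, 0.03], [0.0, 0.0, -0.04, 0.0, 0.03], [0.0, 0.005, -0.065, 0.02, 0.03], [-0.005, 0.02, -0.08, 0.04, 0.03], [-0.01, 0.04, -0.08, 0.07, 0.03], [-0.015, 0.06, -0.08, 0.09, 0.03], [-0.02, 0.077, -0.08, 0.105, 0.03], [-0.0205, 0.084, -0.08, 0.105, 0.03]], "force": 60}}

```text
clock: 7.6
tcp_pos: [0.6241, -0.1225, 0.313]
orientation: [3.137, -0.141, -0.005]
contact_force: [0.2, -0.5, -6.8]
grip_width: 0.0428
gripper_force: 69.1
```

Run:
```python
from bench import r
from plan import show,plan
import cv2,numpy as np
show();plan(.6262,-.118,.14,1.487);c=r.calibration("wrist");f=r.grab_frame("wrist");np.savez("pics/w3.npz",f=f,**c)
cv2.imwrite("pics/w3.png",cv2.resize(f[:,:,::-1],(800,600),interpolation=cv2.INTER_CUBIC))
```

```text
t 7.6 grasp [ 0.6235 -0.1228  0.158 ] yawY -1.6603 tilt [-0.0036 -0.0017 -1.    ] w 0.0428 j7 [ 0.1  -1.57] F [ 0.2 -0.5 -6.8] 69.1
move [ 0.0023 -0.005   0.018 ] roll -0.0057
```

View pics/w3.png

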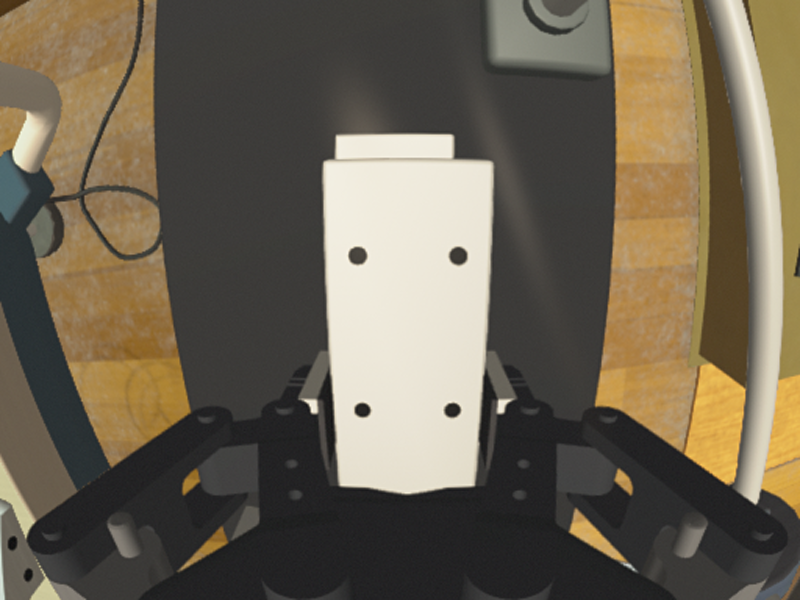

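The wrist view shows the bar level in the grip, with its far top edge running from (323,161) to (493,159). The block behind it has its far edge from (337,135) to (453,136), and the column foot is near (556,8).

Run:
```python
import numpy as np
from wray import pts
c=np.load("pics/w3.npz")
for n,p,z in(("block far",[(337,135),(453,136)],.11),("bar far",[(323,161),(493,159)],.167),("base front top",[(489,67),(610,73)],.074),("foot",[(558,6)],.076)):
    q=pts(c,p,z);print(n,q.round(4),q.mean(0).round(4))
```

```text
block far [[ 0.7054 -0.1042]
 [ 0.701  -0.1465]] [ 0.7032 -0.1254]
bar far [[ 0.6941 -0.1081]
 [ 0.6909 -0.15  ]] [ 0.6925 -0.129 ]
base front top [[ 0.7344 -0.1694]
 [ 0.7321 -0.2285]] [ 0.7332 -0.1989]
foot [[ 0.7643 -0.2051]] [ 0.7643 -0.2051]
```

Emit:
{"api": "carry_out", "payload": {"moves": [[0.001, -0.002, 0.005, 0.0, 0.03], [0.002, -0.005, 0.012, 0.0, 0.03], [0.002, -0.005, 0.018, 0.0, 0.03], [0.002, -0.005, 0.022, 0.0, 0.03], [0.002, -0.005, 0.026, 0.0, 0.03], [0.002, -0.005, 0.03, 0.0, 0.03], [0.002, -0.005, 0.034, 0.0, 0.03], [0.002, -0.005, 0.038, 0.0, 0.03]], "force": 30}}

```text
clock: 8.45
tcp_pos: [0.6295, -0.1119, 0.2783]
orientation: [-3.138, 0.129, -0.006]
contact_force: [-0.8, 1.9, 5.6]
grip_width: 0.0426
gripper_force: 72.3
```

```bash
python3 plan.py .6260 -.1184 .105 1.487
```

```text
t 8.45 grasp [ 0.6301 -0.1117  0.1233] yawY -1.653 tilt [ 0.004  0.001 -1.   ] w 0.0426 j7 [ 0.09 -1.58] F [-0.8  1.9  5.6] 72.3
move [-0.0036  0.007   0.0182] roll 0.0016
```

Emit:
{"api": "carry_out", "payload": {"moves": [[0.0, 0.0, -0.01, 0.0, 0.032], [0.0, 0.0, -0.02, 0.0, 0.032], [-0.002, 0.004, -0.02, 0.0, 0.032], [-0.0035, 0.007, -0.02, 0.0, 0.032], [-0.0035, 0.007, -0.02, 0.0, 0.032], [-0.0035, 0.007, -0.02, 0.0, 0.032], [-0.0035, 0.007, -0.02, 0.0, 0.032], [-0.0035, 0.007, -0.02, 0.0, 0.032]], "force": 30}}

```text
clock: 9.25
tcp_pos: [0.6242, -0.1199, 0.2963]
orientation: [-3.139, 0.132, 0.0]
contact_force: [0.3, 0.4, -7.4]
grip_width: 0.0428
gripper_force: 70.8
```

Run:
```python
from bench import r
from plan import show,plan
import cv2,numpy as np
show();plan(.6260,-.1184,.105,1.487)
o=r.calibration("wrist");f=r.grab_frame("wrist");np.savez("pics/w4.npz",f=f,**o)
g=cv2.cvtColor(f,cv2.COLOR_RGB2GRAY).astype(int)
# rows of brightness transitions along the bar's middle column and column transitions on a row
for col in(250,262,275): print(col,g[70:130,col].tolist())
```

```text
t 9.25 grasp [ 0.6242 -0.1199  0.1413] yawY -1.6548 tilt [-3.e-04  2.e-04 -1.e+00] w 0.0428 j7 [ 0.1  -1.57] F [ 0.3  0.4 -7.4] 70.8
move [ 0.0017 -0.0016  0.0363] roll -0.0002
250 [74, 75, 75, 74, 77, 74, 75, 76, 77, 77, 76, 78, 75, 114, 231, 245, 246, 246, 246, 246, 246, 246, 249, 200, 153, 153, 156, 167, 174, 160, 153, 155, 156, 157, 157, 158, 161, 160, 163, 182, 218, 229, 230, 231, 232, 232, 232, 232, 231, 232, 232, 232, 232, 232, 232, 232, 232, 232, 232, 232]
262 [71, 72, 70, 69, 71, 70, 70, 69, 69, 71, 70, 71, 67, 105, 232, 246, 246, 246, 246, 246, 246, 247, 250, 197, 150, 151, 155, 169, 160, 149, 149, 149, 151, 152, 153, 154, 154, 154, 156, 183, 220, 229, 231, 231, 232, 233, 232, 232, 232, 232, 232, 232, 232, 233, 232, 232, 232, 232, 232, 232]
275 [70, 69, 70, 70, 69, 70, 71, 70, 69, 71, 69, 68, 66, 97, 226, 244, 246, 246, 246, 246, 246, 247, 251, 168, 145, 151, 155, 170, 166, 147, 147, 148, 149, 150, 152, 152, 153, 153, 156, 182, 220, 230, 231, 231, 233, 233, 232, 232, 232, 232, 232, 232, 233, 232, 232, 232, 233, 233, 232, 233]
```

Emit:
{"api": "carry_out", "payload": {"moves": [[0.001, -0.001, 0.006, 0.0, 0.034], [0.0015, -0.0015, 0.012, 0.0, 0.034], [0.0015, -0.0015, 0.017, 0.0, 0.034], [0.0015, -0.0015, 0.022, 0.0, 0.034], [0.0015, -0.0015, 0.027, 0.0, 0.034], [0.0015, -0.0015, 0.031, 0.0, 0.034], [0.0015, -0.0015, 0.034, 0.0, 0.034], [0.0015, -0.0015, 0.034, 0.0, 0.034]], "force": 30}}

```text
clock: 10.1
tcp_pos: [0.6261, -0.1185, 0.2631]
orientation: [-3.139, 0.132, -0.002]
contact_force: [-3.6, 1.7, 3.9]
grip_width: 0.0428
gripper_force: 74.5
```

```bash
python3 plan.py .6260 -.1184 .105 1.487
```

```text
t 10.1 grasp [ 0.6263 -0.1184  0.1081] yawY -1.6546 tilt [ 1.1e-03  2.0e-04 -1.0e+00] w 0.0428 j7 [ 0.1  -1.57] F [-3.6  1.7  3.9] 74.5
move [-0.0003 -0.      0.0031] roll -0.0001
```

Emit:
{"api": "carry_out", "payload": {"moves": [[0.0, 0.0, 0.001, 0.0, 0.034], [0.0, 0.0, 0.002, 0.0, 0.034], [0.0, 0.0, 0.003, 0.0, 0.034], [0.0, 0.0, 0.004, 0.0, 0.034], [0.0, 0.0, 0.004, 0.0, 0.034], [0.0, 0.0, 0.004, 0.0, 0.034], [0.0, 0.0, 0.004, 0.0, 0.034], [0.0, 0.0, 0.004, 0.0, 0.034]]}}

```text
clock: 10.9
tcp_pos: [0.6262, -0.1185, 0.2611]
orientation: [-3.139, 0.132, -0.003]
contact_force: [-9.2, 2.8, 17.6]
grip_width: 0.0426
gripper_force: 76.9
```

```bash
python3 plan.py .6260 -.1184 .105 1.487
```

```text
t 10.9 grasp [ 0.6265 -0.1185  0.1061] yawY -1.6549 tilt [ 1.9e-03  2.0e-04 -1.0e+00] w 0.0426 j7 [ 0.1  -1.58] F [-9.2  2.8 17.6] 76.9
move [-0.0005 -0.0001  0.0011] roll -0.0003
```

Emit:
{"api": "carry_out", "payload": {"moves": [[0.0, 0.0, -0.001, 0.0, 0.034], [0.0, 0.0, -0.001, 0.0, 0.045], [0.0, 0.0, -0.001, 0.0, 0.055], [0.0, 0.0, -0.001, 0.0, 0.06], [0.0, 0.0, -0.001, 0.0, 0.06], [0.0, 0.0, -0.03, 0.0, 0.06], [0.0, 0.0, -0.07, 0.0, 0.06], [0.0, 0.0, -0.11, 0.0, 0.06]]}}

```text
clock: 11.7
tcp_pos: [0.6256, -0.1188, 0.369]
orientation: [-3.139, 0.132, 0.003]
contact_force: [0.3, -0.1, 0.5]
grip_width: 0.0599
gripper_force: 0.0
```

Run:
```python
from bench import r
from plan import show,plan
import cv2,numpy as np
show();plan(.513,.144,.25,1.57-.203)
o=r.calibration("wrist");f=r.grab_frame("wrist");np.savez("pics/w5.npz",f=f,**o)
g=r.grab_frame("scene")[85:285,200:400,::-1]
m=np.zeros((400,800,3),np.uint8);m[:300,:400]=cv2.resize(f[:,:,::-1],(400,300),interpolation=cv2.INTER_AREA);m[:,400:]=cv2.resize(g,(400,400),interpolation=cv2.INTER_CUBIC);cv2.imwrite("pics/c2.png",m)
```

```text
t 11.7 grasp [ 0.6254 -0.1188  0.214 ] yawY -1.6552 tilt [-1.7e-03  1.0e-04 -1.0e+00] w 0.0599 j7 [ 0.1  -1.57] F [ 0.3 -0.1  0.5] 0.0
move [-0.1342 -0.2524 -0.0358] roll 0.1194
```

View pics/c2.png

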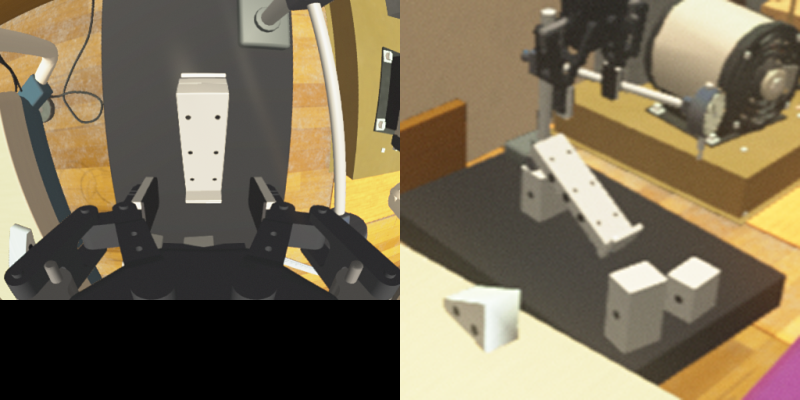

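The bar lies at its slope, the high roller on the 60 block and the low roller on the plate. Its far top edge in the wrist half runs from (177,93) to (229,93), and the stop's lower edge from (186,202) to (221,202).

```bash
python3 - <<'E'
import numpy as np
from wray import pts
c=np.load("pics/w5.npz");s=400/512
for n,p,z in(("far",[(177,93),(229,93)],.1475),("stop outer top",[(186,202.5),(221,202.5)],.0866),("block far",[(181,73),(225.5,73)],.11)):
    q=pts(c,p,z,s);print(n,q.round(4),q.mean(0).round(4))
E
python3 plan.py .513 .144 .25 1.367
```

```text
far [[ 0.687  -0.1023]
 [ 0.6834 -0.1446]] [ 0.6852 -0.1235]
stop outer top [[ 0.5546 -0.0913]
 [ 0.551  -0.1341]] [ 0.5528 -0.1127]
block far [[ 0.7054 -0.1037]
 [ 0.7018 -0.1467]] [ 0.7036 -0.1252]
t 11.8 grasp [ 0.6294 -0.1194  0.2197] yawY -1.6556 tilt [ 0.0106 -0.0013 -0.9999] w 0.0601 j7 [ 0.1  -1.57] F [ 1.6 -0.2  0.3] 0.0
move [-0.1379 -0.2526 -0.0319] roll 0.119
```

Emit:
{"api": "carry_out", "payload": {"moves": [[-0.005, -0.01, -0.015, 0.0, 0.07], [-0.02, -0.04, -0.025, 0.02, 0.07], [-0.042, -0.08, -0.03, 0.04, 0.07], [-0.065, -0.12, -0.03, 0.06, 0.07], [-0.088, -0.16, -0.03, 0.08, 0.07], [-0.11, -0.2, -0.03, 0.1, 0.07], [-0.13, -0.235, -0.03, 0.119, 0.07], [-0.142, -0.255, -0.03, 0.119, 0.07]]}}

```text
clock: 12.6
tcp_pos: [0.5032, 0.1513, 0.3979]
orientation: [-3.126, 0.312, 0.004]
contact_force: [0.2, -0.2, -1.0]
grip_width: 0.0699
gripper_force: 0.0
```

Emit:
{"api": "carry_out", "payload": {"moves": [[0, 0, 0, 0, 0.07], [0, 0, 0, 0, 0.07], [0, 0, 0, 0, 0.07], [0, 0, 0, 0, 0.07], [0, 0, 0, 0, 0.07], [0, 0, 0, 0, 0.07], [0, 0, 0, 0, 0.07], [0, 0, 0, 0, 0.07]]}}

```text
clock: 13.4
tcp_pos: [0.5058, 0.1472, 0.3985]
orientation: [3.125, -0.319, -0.0]
contact_force: [-0.3, -0.0, -0.3]
grip_width: 0.0697
gripper_force: 0.0
```

Run:
```python
from bench import r
from plan import show,plan
import cv2,numpy as np
from scipy.spatial.transform import Rotation as Ro
show();plan(.5036,.147,.163,1.367)
c=r.calibration("wrist");f=r.grab_frame("wrist");np.savez("pics/w6.npz",f=f,**c)
# refine wedge pose: predicted corner pixels vs. colour segmentation
R=cv2.Rodrigues(c['rvec'])[0]
def proj(P):
    q=P@R.T+c['tvec'];a=np.hypot(q[:,0],q[:,1]);th=np.arctan2(a,q[:,2]);return np.c_[c['cx']+c['fx']*th*q[:,0]/a,c['cy']+c['fx']*th*q[:,1]/a]
from fit import rz
z=.135
W=[[.035,.017,z+.012],[.035,-.017,z+.012],[-.035,-.017,z+.0524],[-.035,.017,z+.0524],[.035,.017,z],[.035,-.017,z]]
print(proj(rz(W,.5115,.1455,-.203)).round(1))
cv2.imwrite("pics/w6.png",cv2.resize(f[:,:,::-1],(800,600),interpolation=cv2.INTER_CUBIC))
hsv=cv2.cvtColor(f,cv2.COLOR_RGB2HSV)
p=proj(rz(W,.5115,.1455,-.203)).mean(0).astype(int);print(p,hsv[p[1],p[0]],f[p[1],p[0]],f[p[1]-60:p[1]+60:8,p[0]].tolist(),f[p[1],p[0]-50:p[0]+50:8].tolist())
```

```text
t 13.4 grasp [0.5058 0.1472 0.2435] yawY -1.7742 tilt [-1.e-04 -0.e+00 -1.e+00] w 0.0697 j7 [-0.3  -2.21] F [-0.3 -0.  -0.3] 0.0
move [-0.0021  0.0006  0.0805] roll 0.0004
[[238.4 143.6]
 [284.  143.6]
 [286.2 253.9]
 [236.4 253.9]
 [239.5 141.9]
 [282.8 141.8]]
[261 179] [ 63  10 223] [214 223 215] [[209, 206, 166], [212, 207, 166], [211, 207, 166], [176, 184, 168], [214, 223, 213], [215, 225, 215], [216, 226, 217], [215, 224, 216], [214, 224, 216], [212, 221, 215], [215, 225, 219], [215, 224, 219], [211, 221, 217], [213, 222, 219], [209, 220, 217]] [[213, 209, 167], [211, 207, 165], [210, 206, 165], [212, 207, 165], [217, 227, 221], [211, 221, 214], [214, 223, 216], [216, 226, 218], [215, 224, 217], [203, 216, 206], [211, 206, 165], [211, 207, 164], [211, 203, 167]]
```

Emit:
{"api": "carry_out", "payload": {"moves": [[-0.002, 0.0005, 0.02, 0.0, 0.07], [-0.002, 0.0005, 0.045, 0.0, 0.07], [-0.002, 0.0005, 0.07, 0.0, 0.07], [-0.002, 0.0005, 0.08, 0.0, 0.07], [-0.002, 0.0005, 0.08, 0.0, 0.055], [-0.002, 0.0005, 0.08, 0.0, 0.03], [-0.002, 0.0005, 0.08, 0.0, 0.022], [-0.002, 0.0005, 0.08, 0.0, 0.022]], "force": 25}}

```text
clock: 14.25
tcp_pos: [0.5042, 0.1474, 0.3198]
orientation: [-3.124, 0.319, -0.003]
contact_force: [0.0, -0.2, 2.6]
grip_width: 0.0335
gripper_force: 26.1
```

```bash
python3 plan.py .5797 -.1149 .20 1.488
```

```text
t 14.25 grasp [0.5046 0.1475 0.1648] yawY -1.7741 tilt [ 2.3e-03  8.0e-04 -1.0e+00] w 0.0335 j7 [-0.31 -2.23] F [ 0.  -0.2  2.6] 26.1
move [ 0.1266  0.2418 -0.0353] roll -0.1205
```

Emit:
{"api": "carry_out", "payload": {"moves": [[0.0, 0.0, -0.015, 0.0, 0.022], [0.005, 0.01, -0.03, 0.0, 0.022], [0.022, 0.042, -0.035, -0.02, 0.022], [0.043, 0.082, -0.035, -0.05, 0.022], [0.064, 0.122, -0.035, -0.08, 0.022], [0.085, 0.162, -0.035, -0.1, 0.022], [0.106, 0.202, -0.035, -0.12, 0.022], [0.122, 0.232, -0.035, -0.12, 0.022]]}}

```text
clock: 15.05
tcp_pos: [0.5766, -0.108, 0.354]
orientation: [3.138, -0.134, 0.001]
contact_force: [0.3, 0.4, -2.5]
grip_width: 0.034
gripper_force: 25.5
```

Emit:
{"api": "carry_out", "payload": {"moves": [[0.002, 0.005, 0, 0, 0.022], [0.004, 0.009, 0, 0, 0.022], [0.004, 0.009, 0, 0, 0.022], [0.004, 0.009, 0, 0, 0.022], [0.004, 0.009, 0.0, 0, 0.022], [0.004, 0.009, 0.0, 0, 0.022], [0.004, 0.009, 0.0, 0, 0.022], [0.004, 0.009, 0.0, 0, 0.022]]}}

```text
clock: 15.85
tcp_pos: [0.5796, -0.1137, 0.3535]
orientation: [-3.139, 0.13, -0.0]
contact_force: [0.2, -0.2, -0.9]
grip_width: 0.0337
gripper_force: 25.5
```

Run:
```python
from bench import r
from plan import show,plan
import cv2,numpy as np
show();plan(.5797,-.1149,.15,1.488)
c=r.calibration("wrist");f=r.grab_frame("wrist");np.savez("pics/w7.npz",f=f,**c)
cv2.imwrite("pics/w7.png",cv2.resize(f[:,:,::-1],(800,600),interpolation=cv2.INTER_CUBIC))
```

```text
t 15.85 grasp [ 0.5796 -0.1136  0.1985] yawY -1.6537 tilt [ 0.  0. -1.] w 0.0337 j7 [ 0.11 -1.58] F [ 0.2 -0.2 -0.9] 25.5
move [0.0002 0.0012 0.0485] roll -0.0001
```

```bash
cat > prof.py <<'E'
import numpy as np,cv2
def proj(c,P):
    R=cv2.Rodrigues(np.array(c['rvec']))[0];q=P@R.T+c['tvec'];a=np.hypot(q[:,0],q[:,1]);th=np.arctan2(a,q[:,2]);return np.c_[c['cx']+c['fx']*th*q[:,0]/a,c['cy']+c['fx']*th*q[:,1]/a]
L=np.array([.585,-.1146,.06]);ph=-.083
u=np.array([np.cos(ph),np.sin(ph),0]);v=np.array([-u[1],u[0],0]);k=np.array([0,0,1.])
def bar(x,y,z,th=np.pi/6): # bar coords -> world
    s=u*np.cos(th)+k*np.sin(th);n=-u*np.sin(th)+k*np.cos(th);return L+(x+.06)*s+y*v+(z-.01)*n
def profile(c,P):
    g=cv2.cvtColor(c['f'],cv2.COLOR_RGB2GRAY).astype(np.float32);p=proj(c,np.array(P)).astype(np.float32)
    return cv2.remap(g,p[:,:1],p[:,1:],cv2.INTER_LINEAR).ravel().astype(int)
E
python3 - <<'E'
from prof import *
c=dict(np.load("pics/w7.npz"))
t=np.arange(-30,31,1)/1000
for x in(.03,.06):
    g=profile(c,[bar(x,y,.036) for y in t]);d=np.diff(g);print(x,"edges mm",[(int(t[i]*1e3),int(d[i])) for i in np.argsort(-abs(d))[:5]])
x=np.arange(50,90)/1000
for y in(-.01,.01):
    g=profile(c,[bar(a,y,.036) for a in x]);d=np.diff(g);print(y,[(int(x[i]*1e3),int(d[i])) for i in np.argsort(-abs(d))[:5]])
E
```

```text
0.03 edges mm [(21, -90), (-22, 86), (-23, 37), (22, -29), (-21, 26)]
0.06 edges mm [(-22, 101), (21, -68), (22, -42), (-21, 24), (20, -15)]
-0.01 [(79, -104), (71, -37), (78, -27), (77, 23), (69, 6)]
0.01 [(79, -117), (77, 49), (78, -38), (71, -34), (69, 7)]
```

Emit:
{"api": "carry_out", "payload": {"moves": [[0.0005, 0.0006, 0.015, 0, 0.022], [0.0005, 0.0006, 0.035, 0, 0.022], [0.0005, 0.0006, 0.05, 0, 0.022], [0.0005, 0.0006, 0.055, 0, 0.022], [0.0005, 0.0006, 0.059, 0, 0.022], [0.0005, 0.0006, 0.063, 0, 0.022], [0.0005, 0.0006, 0.067, 0, 0.022], [0.0005, 0.0006, 0.067, 0, 0.022]]}}

```text
clock: 16.7
tcp_pos: [0.5793, -0.1146, 0.287]
orientation: [-3.139, 0.131, 0.003]
contact_force: [-6.6, 0.2, 4.6]
grip_width: 0.0337
gripper_force: 26.0
```

```bash
python3 plan.py .5802 -.1142 .1213 1.488
```

```text
t 16.7 grasp [ 0.579  -0.1146  0.132 ] yawY -1.6543 tilt [-2.1e-03  1.0e-04 -1.0e+00] w 0.0337 j7 [ 0.11 -1.58] F [-6.6  0.2  4.6] 26.0
move [ 0.0012 -0.0005  0.0107] roll -0.0007
```

Emit:
{"api": "carry_out", "payload": {"moves": [[0.0, 0.0, 0.003, 0, 0.022], [0.0, 0.0, 0.006, 0, 0.022], [0.0, 0.0, 0.008, 0, 0.022], [0.0, 0.0, 0.01, 0, 0.022], [0.0, 0.0, 0.011, 0, 0.022], [0.0, 0.0, 0.011, 0, 0.022], [0.0, 0.0, 0.011, 0, 0.022], [0.0, 0.0, 0.011, 0, 0.022]]}}

```text
clock: 17.5
tcp_pos: [0.5794, -0.1147, 0.2782]
orientation: [-3.139, 0.132, 0.002]
contact_force: [-12.5, 2.1, 22.0]
grip_width: 0.0336
gripper_force: 28.3
```

Run:
```python
from bench import r
from plan import show,plan
from prof import *
show()
c=r.calibration("wrist");c['f']=r.grab_frame("wrist");np.savez("pics/w8.npz",**c)
t=np.arange(-30,31,1)/1000;x=np.arange(50,90)/1000
g=profile(c,[bar(.055,y,.036) for y in t]);d=np.diff(g);print([(int(t[i]*1e3),int(d[i])) for i in np.argsort(-abs(d))[:5]])
for y in(-.01,.01):
    g=profile(c,[bar(a,y,.036) for a in x]);d=np.diff(g);print(y,[(int(x[i]*1e3),int(d[i])) for i in np.argsort(-abs(d))[:5]])
x=np.arange(-70,30)/1000
for y in(0,):
    g=profile(c,[bar(a,y,.036) for a in x]);d=np.diff(g);print(y,[(int(x[i]*1e3),int(d[i])) for i in np.argsort(-abs(d))[:6]])
```

```text
t 17.5 grasp [ 0.5791 -0.1147  0.1232] yawY -1.6546 tilt [-1.5e-03  1.0e-04 -1.0e+00] w 0.0336 j7 [ 0.11 -1.58] F [-12.5   2.1  22. ] 28.3
[(-22, 114), (21, -102), (20, -38), (-21, 37), (-23, -3)]
-0.01 [(69, -213), (50, 12), (54, -1), (51, -1), (61, 1)]
0.01 [(69, -214), (50, 17), (51, 2), (52, 1), (57, 1)]
0 [(1, 65), (-2, -19), (-1, -18), (-3, -18), (-4, -14), (-5, -12)]
```

Emit:
{"api": "carry_out", "payload": {"moves": [[0.0, 0.0, -0.001, 0, 0.022], [-0.001, 0.0, -0.0005, 0, 0.022], [-0.002, 0.0, 0.0, 0, 0.022], [-0.003, 0.0, 0.0006, 0, 0.022], [-0.004, 0.0, 0.0012, 0, 0.022], [-0.005, 0.0, 0.0018, 0, 0.022], [-0.006, 0.0, 0.0024, 0, 0.022], [-0.006, 0.0, 0.0024, 0, 0.022]]}}

```text
clock: 18.35
tcp_pos: [0.577, -0.1144, 0.2781]
orientation: [3.138, -0.131, 0.016]
contact_force: [-2.3, 0.7, 22.3]
grip_width: 0.0335
gripper_force: 28.4
```

Run:
```python
from bench import r
from plan import show,plan
from prof import *
show()
c=r.calibration("wrist");c['f']=r.grab_frame("wrist");np.savez("pics/w9.npz",**c)
x=np.arange(-70,90)/1000
for y in(-.01,0.01):
    g=profile(c,[bar(a,y,.036) for a in x]);d=np.diff(g);print(y,[(int(x[i]*1e3),int(d[i])) for i in np.argsort(-abs(d))[:6]])
```

```text
t 18.35 grasp [ 0.5786 -0.1146  0.1231] yawY -1.6543 tilt [ 0.0103 -0.0011 -0.9999] w 0.0335 j7 [ 0.11 -1.58] F [-2.3  0.7 22.3] 28.4
-0.01 [(69, -213), (0, 46), (1, 43), (-1, -27), (-2, -22), (-4, -19)]
0.01 [(69, -214), (0, 49), (4, -43), (6, 37), (1, 35), (-1, -21)]
```

Emit:
{"api": "carry_out", "payload": {"moves": [[0.0, 0.0, -0.002, 0, 0.022], [0.0, 0.0, -0.004, 0, 0.022], [0.0, 0.0, -0.004, 0, 0.022], [0.0, 0.0, -0.004, 0, 0.022], [-0.001, 0.0, -0.0034, 0, 0.022], [-0.002, 0.0, -0.0028, 0, 0.022], [-0.003, 0.0, -0.0022, 0, 0.022], [-0.003, 0.0, -0.0022, 0, 0.022]]}}

```text
clock: 19.2
tcp_pos: [0.5719, -0.1139, 0.2762]
orientation: [3.139, -0.131, 0.004]
contact_force: [1.7, 0.2, 5.6]
grip_width: 0.0337
gripper_force: 26.1
```

Run:
```python
from plan import show
show()
```

```text
t 19.2 grasp [ 0.5724 -0.1139  0.1212] yawY -1.654 tilt [ 2.8e-03 -3.0e-04 -1.0e+00] w 0.0337 j7 [ 0.11 -1.58] F [1.7 0.2 5.6] 26.1
```

Emit:
{"api": "carry_out", "payload": {"moves": [[-0.0005, 0.0, 0.001, 0, 0.022], [-0.001, 0.0, 0.0015, 0, 0.022], [-0.0015, 0.0, 0.002, 0, 0.022], [-0.002, 0.0, 0.0025, 0, 0.022], [-0.0025, 0.0, 0.003, 0, 0.022], [-0.003, 0.0, 0.003, 0, 0.022], [-0.003, 0.0, 0.003, 0, 0.022], [-0.003, 0.0, 0.003, 0, 0.022]]}}

```text
clock: 20.0
tcp_pos: [0.5701, -0.1137, 0.2752]
orientation: [3.139, -0.131, 0.011]
contact_force: [-0.4, -0.2, 17.0]
grip_width: 0.0339
gripper_force: 27.5
```

Run:
```python
from bench import r
from plan import show,plan
from prof import *
show()
c=r.calibration("wrist");c['f']=r.grab_frame("wrist");np.savez("pics/w10.npz",**c)
x=np.arange(-70,90)/1000
for y in(-.01,0.01):
    g=profile(c,[bar(a,y,.036) for a in x]);d=np.diff(g);print(y,[(int(x[i]*1e3),int(d[i])) for i in np.argsort(-abs(d))[:6]])
# expected view of thin top edge when home
P=np.array([bar(0.0,0,.048),bar(0,0,.036)]);print(proj(c,P))
xs=np.arange(-30,30)/1000;g=profile(c,[bar(a,0.005,.048) for a in xs]);print(g.tolist())
```

```text
t 20.0 grasp [ 0.5712 -0.1138  0.1202] yawY -1.6541 tilt [ 6.9e-03 -6.0e-04 -1.0e+00] w 0.0339 j7 [ 0.11 -1.58] F [-0.4 -0.2 17. ] 27.5
-0.01 [(61, -166), (-8, 52), (60, -46), (-9, 32), (-10, -25), (-11, -21)]
0.01 [(61, -186), (-8, 51), (-9, 32), (60, -27), (-10, -22), (-11, -21)]
[[259.77787127 155.92268705]
 [259.81779234 139.25409462]]
[234, 233, 234, 234, 234, 234, 234, 234, 234, 234, 234, 232, 232, 232, 232, 232, 232, 233, 233, 233, 232, 232, 231, 232, 232, 230, 221, 207, 186, 165, 146, 129, 210, 213, 212, 212, 213, 212, 212, 211, 211, 212, 211, 212, 212, 212, 211, 211, 212, 212, 212, 212, 212, 212, 212, 212, 212, 212, 212, 212]
```

Emit:
{"api": "carry_out", "payload": {"moves": [[0.002, 0.0, -0.003, 0, 0.022], [0.003, 0.0, -0.004, 0, 0.022], [0.003, 0.0, -0.004, 0, 0.03], [0.003, 0.0, -0.004, 0, 0.05], [0.003, 0.0, -0.004, 0, 0.055], [0.003, 0.0, -0.004, 0, 0.055], [0.003, 0.0, -0.04, 0, 0.055], [0.003, 0.0, -0.085, 0, 0.055]]}}

```text
clock: 20.85
tcp_pos: [0.5702, -0.1136, 0.3561]
orientation: [-3.139, 0.13, 0.008]
contact_force: [2.0, 0.2, -0.0]
grip_width: 0.0553
gripper_force: 0.0
```

Emit:
{"api": "carry_out", "payload": {"moves": [[-0.01, 0.0, 0, 0, 0.04], [-0.03, 0.0, 0, 0, 0.02], [-0.05, 0.0, 0, 0, 0], [-0.065, 0.0, 0, 0, 0], [-0.07, 0.0, 0, 0, 0], [-0.07, 0.0, 0, 0, 0], [-0.07, 0.0, 0, 0, 0], [-0.07, 0.0, 0, 0, 0]]}}

```text
clock: 21.65
tcp_pos: [0.5021, -0.108, 0.3573]
orientation: [-3.139, 0.13, -0.001]
contact_force: [0.0, -0.6, -0.3]
grip_width: -0.0004
gripper_force: 0.0
```

Run:
```python
from bench import r
from plan import show,plan
import cv2,numpy as np
show()
c=r.calibration("wrist");c['f']=r.grab_frame("wrist");np.savez("pics/w11.npz",**c)
g=r.grab_frame("scene")[85:285,200:400,::-1]
m=np.zeros((600,800,3),np.uint8);m[:,:500]=cv2.resize(c['f'][80:320,160:360,::-1],(500,600),interpolation=cv2.INTER_CUBIC);m[:450,500:]=cv2.resize(g[30:180,90-20:190-20],(300,450),interpolation=cv2.INTER_CUBIC);cv2.imwrite("pics/c3.png",m)
```

```text
t 21.65 grasp [ 0.5022 -0.108   0.2023] yawY -1.6538 tilt [ 6.e-04 -0.e+00 -1.e+00] w -0.0004 j7 [ 0.12 -1.57] F [ 0.  -0.6 -0.3] 0.0
```

View pics/c3.png

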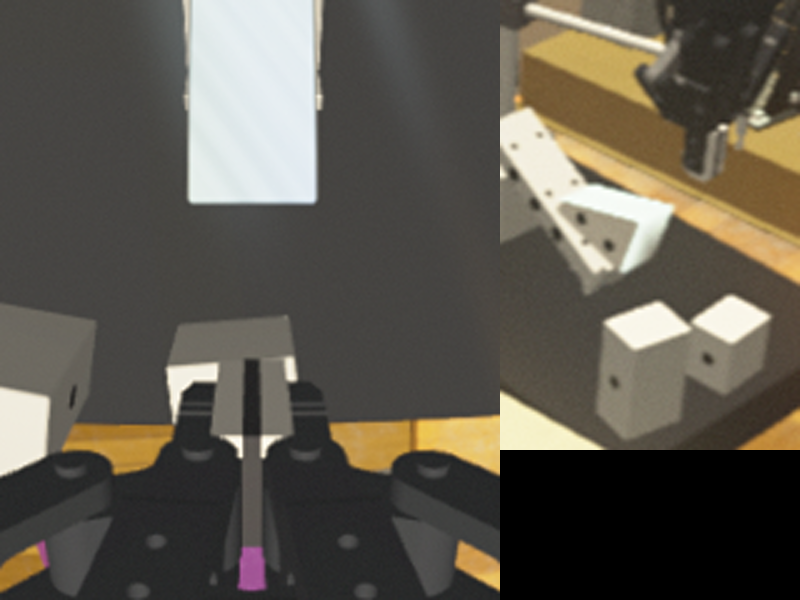

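The scene half shows the wedge lying on the slope with its top level, its thick end down by the stop. The wrist half puts the thick end's top edge at (189,203)–(316,203), centred on the bar. Now I'll measure it.

```bash
python3 - <<'E'
from wray import pts
from prof import *
c=dict(np.load("pics/w11.npz"))
px=[((a+.5)/2.5-.5+160,(b+.5)/2.5-.5+80) for a,b in((189,203.5),(316.5,203.5))]
q=pts(c,px,.123,1.0);m=q.mean(0);F=m+.0404*u[:2]
print(q.round(4),m.round(4),"width",np.hypot(*(q[0]-q[1])),"F",F.round(4));print("dist to pivot",np.hypot(*(F-[.766,-.203])),"a",np.arctan2(F[1]+.203,.766-F[0]))
# bar stop side lugs either side: (186..189,100) & (317..321,100)
px=[((a+.5)/2.5-.5+160,(b+.5)/2.5-.5+80) for a,b in((185,108),(321.5,108))]
print("stop lower corners",pts(c,px,.08,1.0).round(4))
E
python3 plan.py .515 -.108 .1 1.488
```

```text
[[ 0.5341 -0.093 ]
 [ 0.5312 -0.1283]] [ 0.5327 -0.1106] width 0.03549012392955579 F [ 0.5729 -0.114 ]
dist to pivot 0.21260143195996728 a 0.4320132894348699
stop lower corners [[ 0.5592 -0.0904]
 [ 0.5555 -0.1354]]
t 21.75 grasp [ 0.502  -0.108   0.2022] yawY -1.6538 tilt [ 3.e-04 -0.e+00 -1.e+00] w 0.0001 j7 [ 0.12 -1.57] F [-0.5 -0.3 -0.7] 0.0
move [ 0.013  -0.0011  0.1022] roll -0.0002
```

Emit:
{"api": "carry_out", "payload": {"moves": [[0.0, 0, -0.02, 0, 0], [0.02, 0, -0.03, 0, 0], [0.05, 0, -0.03, 0, 0], [0.085, 0, -0.03, 0, 0], [0.11, 0, -0.03, 0, 0], [0.12, 0, -0.03, 0, 0], [0.12, 0, -0.03, 0, 0], [0.12, 0, -0.03, 0, 0]]}}

```text
clock: 22.55
tcp_pos: [0.6202, -0.118, 0.3869]
orientation: [3.139, -0.131, -0.002]
contact_force: [-0.5, 0.7, 0.4]
grip_width: -0.0002
gripper_force: 0.0
```

Run:
```python
from bench import r
from plan import show
from prof import *
show()
c=r.calibration("wrist");c['f']=r.grab_frame("wrist");np.savez("pics/w12.npz",**c)
x=np.arange(-95,95)/1000
for y in(-.0195,0,.0195):
    g=profile(c,[bar(a,y,.036) for a in x]);print(y,g.tolist())
```

```text
t 22.55 grasp [ 0.62   -0.118   0.2319] yawY -1.6541 tilt [-0.0014 -0.     -1.    ] w -0.0002 j7 [ 0.1  -1.57] F [-0.5  0.7  0.4] 0.0
-0.0195 [47, 53, 65, 78, 69, 61, 52, 45, 54, 63, 67, 66, 56, 49, 45, 44, 44, 44, 44, 43, 43, 43, 43, 41, 50, 65, 113, 162, 199, 217, 216, 212, 209, 209, 209, 212, 213, 215, 214, 212, 210, 207, 206, 207, 208, 207, 209, 210, 211, 212, 214, 215, 217, 218, 219, 221, 222, 223, 224, 225, 226, 227, 226, 226, 226, 227, 226, 227, 227, 228, 228, 228, 227, 228, 228, 228, 228, 228, 229, 228, 228, 228, 228, 227, 228, 228, 228, 228, 228, 228, 228, 228, 228, 228, 228, 229, 228, 228, 228, 227, 227, 228, 228, 228, 228, 228, 228, 228, 228, 228, 228, 228, 228, 228, 228, 227, 227, 228, 228, 228, 228, 228, 228, 229, 229, 229, 228, 228, 227, 227, 228, 228, 228, 228, 228, 228, 228, 228, 229, 228, 228, 227, 227, 227, 228, 228, 228, 228, 229, 229, 229, 228, 228, 228, 228, 228, 228, 229, 228, 229, 229, 229, 229, 228, 228, 228, 228, 228, 228, 229, 232, 238, 212, 194, 190, 183, 173, 163, 157, 132, 96, 86, 80, 76, 77, 78, 79, 79, 78, 79]
0 [39, 38, 39, 39, 39, 38, 39, 40, 39, 38, 
[... 1086 characters left out ...]
213, 213, 214, 216, 216, 217, 218, 219, 220, 222, 224, 225, 226, 227, 227, 226, 226, 225, 225, 225, 226, 226, 226, 227, 227, 228, 228, 228, 230, 230, 230, 230, 229, 229, 228, 228, 228, 228, 228, 229, 229, 229, 230, 229, 230, 230, 229, 228, 228, 229, 228, 228, 229, 229, 228, 229, 229, 229, 229, 229, 228, 228, 228, 228, 228, 228, 228, 228, 228, 229, 229, 228, 228, 228, 228, 228, 228, 228, 228, 228, 228, 228, 228, 228, 228, 227, 227, 227, 227, 227, 227, 228, 228, 227, 226, 226, 227, 227, 227, 227, 226, 227, 227, 227, 226, 226, 226, 226, 226, 226, 226, 226, 225, 225, 225, 225, 224, 225, 224, 225, 224, 224, 231, 235, 207, 196, 195, 192, 187, 178, 166, 145, 116, 98, 95, 92, 89, 90, 89, 89, 89, 89]
```

```bash
python3 - <<'E'
from prof import *
c=dict(np.load("pics/w12.npz"))
B=np.array([.6863,-.1238,.11])
for y in(-.01,.01):
    x=np.arange(0,30)/1000;print(profile(c,[B+a*u+y*v for a in x]).tolist())
E
python3 plan.py .571 -.1138 .20 1.488;python3 plan.py .571 -.1138 .123 1.488
```

```text
[228, 227, 229, 236, 236, 202, 197, 196, 195, 195, 192, 191, 192, 216, 205, 196, 195, 172, 102, 75, 78, 79, 78, 79, 80, 78, 78, 80, 79, 79]
[225, 225, 227, 234, 232, 200, 196, 195, 194, 194, 191, 192, 203, 212, 198, 193, 193, 170, 107, 84, 84, 85, 84, 84, 82, 83, 82, 83, 83, 82]
t 22.6 grasp [ 0.6198 -0.118   0.2321] yawY -1.6542 tilt [-0.0012 -0.     -1.    ] w 0.0001 j7 [ 0.1  -1.57] F [0.4 0.  0.6] 0.0
move [-0.049  -0.0001  0.0321] roll -0.0006
t 22.6 grasp [ 0.6198 -0.118   0.2321] yawY -1.6542 tilt [-0.0012 -0.     -1.    ] w 0.0001 j7 [ 0.1  -1.57] F [0.4 0.  0.6] 0.0
move [-4.890e-02 -1.000e-04  1.091e-01] roll -0.0006
```

Emit:
{"api": "carry_out", "payload": {"moves": [[-0.01, 0, 0.0, 0, 0.02], [-0.03, 0, 0.0, 0, 0.04], [-0.045, 0, 0.02, 0, 0.055], [-0.049, 0, 0.045, 0, 0.055], [-0.049, 0, 0.075, 0, 0.055], [-0.049, 0, 0.1, 0, 0.055], [-0.049, 0, 0.108, 0, 0.055], [-0.049, 0, 0.108, 0, 0.055]]}}

```text
clock: 23.4
tcp_pos: [0.571, -0.1139, 0.2788]
orientation: [-3.139, 0.131, 0.004]
contact_force: [-0.1, -0.3, 0.5]
grip_width: 0.055
gripper_force: 0.0
```

Emit:
{"api": "carry_out", "payload": {"moves": [[0, 0, 0, 0, 0.045], [0, 0, 0, 0, 0.03], [0, 0, 0, 0, 0.022], [0, 0, 0, 0, 0.022], [0, 0, -0.005, 0, 0.022], [0, 0, -0.012, 0, 0.022], [0, 0, -0.02, 0, 0.022], [0, 0, -0.02, 0, 0.022]], "force": 20}}

```text
clock: 24.2
tcp_pos: [0.5726, -0.114, 0.3008]
orientation: [3.139, -0.131, 0.004]
contact_force: [-0.2, 0.1, -1.9]
grip_width: 0.0336
gripper_force: 24.6
```

```bash
python3 plan.py .5842 -.115 .136 1.488
```

```text
t 24.2 grasp [ 0.573  -0.114   0.1458] yawY -1.654 tilt [ 2.4e-03 -3.0e-04 -1.0e+00] w 0.0336 j7 [ 0.11 -1.58] F [-0.2  0.1 -1.9] 24.6
move [0.0112 0.     0.0098] roll -0.0004
```

Emit:
{"api": "carry_out", "payload": {"moves": [[0.004, 0, 0, 0, 0.022], [0.009, 0, 0, 0, 0.022], [0.012, 0, 0, 0, 0.022], [0.012, 0, 0.0, 0, 0.022], [0.012, 0, 0.005, 0, 0.022], [0.012, 0, 0.009, 0, 0.022], [0.012, 0, 0.012, 0, 0.022], [0.012, 0, 0.012, 0, 0.022]]}}

```text
clock: 25.0
tcp_pos: [0.5837, -0.1149, 0.2869]
orientation: [-3.139, 0.131, 0.002]
contact_force: [-1.2, 0.1, -0.7]
grip_width: 0.0334
gripper_force: 24.7
```

Run:
```python
from bench import r
from plan import show
from prof import *
show()
c=r.calibration("wrist");c['f']=r.grab_frame("wrist");np.savez("pics/w13.npz",**c)
x=np.arange(-30,95)/1000
g=profile(c,[bar(a,0,.036) for a in x]);print(g.tolist())
B=np.array([.6863,-.1238,.11]);x=np.arange(0,30)/1000;print(profile(c,[B+a*u for a in x]).tolist())
```

```text
t 25.0 grasp [ 0.5836 -0.1149  0.1319] yawY -1.6541 tilt [-1.2e-03  1.0e-04 -1.0e+00] w 0.0334 j7 [ 0.11 -1.58] F [-1.2  0.1 -0.7] 24.7
[234, 232, 232, 232, 232, 232, 232, 233, 233, 233, 233, 232, 232, 232, 232, 231, 232, 232, 232, 232, 232, 232, 232, 232, 232, 233, 233, 233, 228, 217, 205, 185, 164, 145, 142, 202, 214, 214, 214, 214, 214, 214, 214, 215, 214, 214, 214, 214, 214, 214, 214, 214, 214, 214, 215, 214, 214, 214, 214, 214, 214, 214, 214, 215, 214, 214, 214, 215, 214, 215, 215, 214, 214, 214, 214, 214, 215, 215, 214, 214, 214, 214, 214, 214, 214, 215, 215, 214, 214, 214, 214, 215, 214, 214, 214, 214, 214, 214, 215, 214, 214, 214, 215, 215, 218, 221, 178, 0, 0, 0, 0, 0, 0, 0, 0, 0, 0, 0, 0, 0, 0, 0, 0, 0, 0]
[214, 214, 214, 214, 214, 214, 214, 214, 215, 214, 214, 214, 215, 215, 215, 215, 221, 221, 182, 177, 0, 0, 0, 0, 0, 0, 0, 0, 0, 0]
```

Emit:
{"api": "carry_out", "payload": {"moves": [[0.0, 0, -0.004, 0, 0.022], [0.002, 0, -0.004, 0, 0.022], [0.005, 0, -0.004, 0, 0.022], [0.006, 0, -0.004, 0, 0.022], [0.006, 0, 0.0, 0, 0.022], [0.006, 0, 0.003, 0, 0.022], [0.005, 0, 0.005, 0, 0.022], [0.005, 0, 0.005, 0, 0.022]]}}

```text
clock: 25.85
tcp_pos: [0.5892, -0.1153, 0.2825]
orientation: [-3.139, 0.131, -0.001]
contact_force: [-1.4, 1.1, 3.3]
grip_width: 0.0333
gripper_force: 25.5
```

```bash
cat > look.py <<'E'
from bench import r
from plan import show
from prof import *
show()
c=r.calibration("wrist");c['f']=r.grab_frame("wrist");np.savez("pics/wl.npz",**c)
x=np.arange(-30,95,.5)/1000
for y in(0,.01,-.01):
    g=profile(c,[bar(a,y,.036) for a in x]);d=np.diff(g);i=np.argmax(d[20:120])+20;j=[k for k in range(170,len(d)) if abs(d[k])>10][:4];print("foot",x[i]*1e3,"far",[(round(x[k]*1e3,1),int(d[k])) for k in j])
E
python3 look.py
```

```text
t 25.85 grasp [ 0.5892 -0.1153  0.1275] yawY -1.654 tilt [ 5.e-04 -0.e+00 -1.e+00] w 0.0333 j7 [ 0.11 -1.58] F [-1.4  1.1  3.3] 25.5
foot 13.0 far [(np.float64(75.0), -30), (np.float64(75.5), -13), (np.float64(79.0), -65), (np.float64(79.5), -44)]
foot 12.5 far [(np.float64(75.0), -33), (np.float64(75.5), -11), (np.float64(79.0), -80), (np.float64(79.5), -30)]
foot 12.5 far [(np.float64(75.0), -30), (np.float64(75.5), -17), (np.float64(79.0), -54), (np.float64(79.5), -38)]
```

Emit:
{"api": "carry_out", "payload": {"moves": [[-0.0005, 0, 0.001, 0, 0.022], [-0.001, 0, 0.002, 0, 0.022], [-0.002, 0, 0.003, 0, 0.022], [-0.003, 0, 0.004, 0, 0.022], [-0.004, 0, 0.005, 0, 0.022], [-0.005, 0, 0.006, 0, 0.022], [-0.006, 0, 0.007, 0, 0.022], [-0.006, 0, 0.007, 0, 0.022]]}}

```text
clock: 26.7
tcp_pos: [0.5848, -0.115, 0.2777]
orientation: [3.139, -0.131, 0.01]
contact_force: [0.5, 0.3, 14.2]
grip_width: 0.0332
gripper_force: 27.1
```

```bash
python3 look.py
```

```text
t 26.7 grasp [ 0.5858 -0.1151  0.1227] yawY -1.6541 tilt [ 6.2e-03 -6.0e-04 -1.0e+00] w 0.0332 j7 [ 0.11 -1.58] F [ 0.5  0.3 14.2] 27.1
foot 9.5 far [(np.float64(74.5), -17), (np.float64(75.0), -62), (np.float64(75.5), -147)]
foot 9.5 far [(np.float64(74.5), -19), (np.float64(75.0), -28), (np.float64(75.5), -164), (np.float64(76.0), -16)]
foot 9.5 far [(np.float64(74.5), -12), (np.float64(75.0), -29), (np.float64(75.5), -182)]
```

Emit:
{"api": "carry_out", "payload": {"moves": [[0, 0, -0.002, 0, 0.022], [0, 0, -0.003, 0, 0.022], [-0.001, 0, -0.0025, 0, 0.022], [-0.002, 0, -0.002, 0, 0.022], [-0.003, 0, -0.0014, 0, 0.022], [-0.004, 0, -0.0008, 0, 0.022], [-0.004, 0, -0.0008, 0, 0.022], [-0.004, 0, -0.0008, 0, 0.022]]}}

```text
clock: 27.55
tcp_pos: [0.5805, -0.1146, 0.2771]
orientation: [3.139, -0.131, 0.008]
contact_force: [6.2, -0.2, 2.8]
grip_width: 0.0336
gripper_force: 25.6
```

```bash
python3 look.py
```

```text
t 27.55 grasp [ 0.5813 -0.1147  0.1221] yawY -1.654 tilt [ 4.9e-03 -5.0e-04 -1.0e+00] w 0.0336 j7 [ 0.11 -1.58] F [ 6.2 -0.2  2.8] 25.6
foot 4.0 far [(np.float64(70.5), -40), (np.float64(71.0), -173)]
foot 4.0 far [(np.float64(71.0), -207)]
foot 4.0 far [(np.float64(71.0), -213)]
```

Emit:
{"api": "carry_out", "payload": {"moves": [[0, 0, 0.001, 0, 0.022], [0, 0, 0.002, 0, 0.022], [0, 0, 0.003, 0, 0.022], [0, 0, 0.003, 0, 0.022], [0, 0, 0.003, 0, 0.022], [0, 0, 0.003, 0, 0.022], [0, 0, 0.003, 0, 0.022], [0, 0, 0.003, 0, 0.022]]}}

```text
clock: 28.4
tcp_pos: [0.5815, -0.1147, 0.2761]
orientation: [3.138, -0.13, 0.013]
contact_force: [4.1, -0.2, 15.0]
grip_width: 0.0336
gripper_force: 27.1
```

```bash
python3 look.py
```

```text
t 28.4 grasp [ 0.5828 -0.1148  0.1211] yawY -1.6539 tilt [ 8.4e-03 -8.0e-04 -1.0e+00] w 0.0336 j7 [ 0.11 -1.58] F [ 4.1 -0.2 15. ] 27.1
foot 6.0 far [(np.float64(72.0), -215)]
foot 7.5 far [(np.float64(72.0), -155), (np.float64(72.5), -60)]
foot 6.5 far [(np.float64(72.0), -168), (np.float64(72.5), -47)]
```

Emit:
{"api": "carry_out", "payload": {"moves": [[0, 0, -0.002, 0, 0.022], [0, 0, -0.003, 0, 0.022], [0, 0, -0.003, 0, 0.03], [0, 0, -0.003, 0, 0.045], [0, 0, -0.003, 0, 0.055], [0, 0, -0.003, 0, 0.055], [0.0, 0.0, -0.03, 0, 0.055], [0.0, 0, -0.07, 0, 0.055]]}}

```text
clock: 29.25
tcp_pos: [0.5776, -0.1143, 0.341]
orientation: [-3.138, 0.13, 0.012]
contact_force: [0.2, -0.3, 0.1]
grip_width: 0.0552
gripper_force: 0.0
```

Emit:
{"api": "carry_out", "payload": {"moves": [[0.005, 0, -0.01, 0, 0.04], [0.015, 0, -0.03, 0, 0.02], [0.025, 0, -0.04, 0, 0], [0.037, 0, -0.04, 0, 0], [0.037, 0, -0.04, 0, 0], [0.037, 0, -0.04, 0, 0], [0.037, 0, -0.04, 0, 0], [0.037, 0, -0.04, 0, 0]]}}

```text
clock: 30.05
tcp_pos: [0.6155, -0.1176, 0.3824]
orientation: [-3.139, 0.131, 0.002]
contact_force: [0.3, -0.2, -0.3]
grip_width: -0.0001
gripper_force: 0.0
```

```bash
cat > look2.py <<'E'
from bench import r
from plan import show
from prof import *
show()
c=r.calibration("wrist");c['f']=r.grab_frame("wrist");np.savez("pics/wl2.npz",**c)
R=cv2.Rodrigues(c['rvec'])[0];print("cam",(-R.T@c['tvec']).round(4))
x=np.arange(-100,95)/1000
for y in(-.0195,0,.0195):
    g=profile(c,[bar(a,y,.036) for a in x]);d=np.diff(g);print(y,[(int(x[i]*1e3),int(d[i]),int(g[i+1])) for i in range(len(d)) if abs(d[i])>9])
E
python3 look2.py
```

```text
t 30.05 grasp [ 0.6152 -0.1176  0.2274] yawY -1.6541 tilt [-1.5e-03  1.0e-04 -1.0e+00] w -0.0001 j7 [ 0.1  -1.57] F [ 0.3 -0.2 -0.3] 0.0
cam [ 0.6809 -0.1229  0.3516]
-0.0195 [(-98, 12, 67), (-88, -10, 55), (-76, 13, 56), (-75, 25, 81), (-74, 49, 130), (-73, 42, 172), (-72, 40, 212), (72, -22, 215), (73, -20, 195), (80, -17, 157), (81, -31, 126), (82, -18, 108), (83, -18, 90), (84, -13, 77)]
0 [(-61, 25, 62), (-60, 40, 102), (-59, 71, 173), (-58, 43, 216), (-57, 29, 245), (-5, -11, 207), (-4, -13, 194), (-3, -13, 181), (-2, -14, 167), (-1, -13, 154), (2, 44, 195), (3, 29, 224), (72, -26, 213), (73, -16, 197), (80, 14, 213), (81, -17, 196), (83, -22, 173), (84, -30, 143), (85, 111, 254), (86, -11, 243), (87, -131, 112), (88, -37, 75)]
0.0195 [(-98, 14, 69), (-97, 10, 79), (-95, -10, 60), (-94, -11, 49), (-88, -11, 52), (-76, 14, 56), (-75, 28, 84), (-74, 52, 136), (-73, 45, 181), (-72, 38, 219), (72, -19, 216), (73, -21, 195), (76, -10, 177), (77, -18, 159), (78, -17, 142), (79, -24, 118), (80, -24, 94)]
```

Run:
```python
import prof
from prof import *
c=dict(np.load("pics/wl2.npz"));sh=.0027
def onplane(P): # where on bar z=36 plane does it appear (model bar x)
    p=proj(c,np.array([P]))[0];xs=np.arange(-100,95,.25)/1000
    q=proj(c,np.array([bar(a,0,.036) for a in xs]));return xs[np.argmin(np.hypot(*(q-p).T))]*1e3
S=lambda x,z:bar(x+sh,0,z)
print("pred far",onplane(S(.07,.036)),"thick top",onplane(S(-.07,.0884)),"thin top",onplane(S(0,.048)),"foot",onplane(S(0,.036)),"stop in/out top",onplane(S(-.07,.05)),onplane(S(-.076,.05)))
B=np.array([.6863,-.1238,.11])
for y in(-.01,.01,.019,-.019):
    g=profile(c,[B+a*u+y*v for a in np.arange(0,30)/1000]);d=np.diff(g);print(y,[(i,int(d[i])) for i in range(29) if abs(d[i])>15])
F=S(-.07,.0884)+.0404*u;print("F",F.round(4),"L",(L+sh*.9*u).round(4),"dist",np.hypot(*(F[:2]-[.766,-.203])),"a",np.arctan2(F[1]+.203,.766-F[0]))
```

```text
pred far 72.75 thick top -100.0 thin top -9.25 foot 2.75 stop in/out top -87.5 -94.0
-0.01 [(1, -32), (9, 21), (10, -22), (13, -43), (14, 19), (15, 85), (16, -19), (17, -132), (18, -28)]
0.01 [(1, -32), (9, 17), (10, -16), (13, -30), (14, 16), (15, 77), (16, -17), (17, -114), (18, -42)]
0.019 [(1, -32), (10, -17), (15, 65), (16, -20), (17, -90), (18, -55)]
-0.019 [(1, -34), (9, 17), (10, -22), (13, -44), (14, 34), (15, 71), (16, -25), (17, -111), (18, -43)]
F [ 0.5799 -0.1142  0.1242] L [ 0.5874 -0.1148  0.06  ] dist 0.20621504861973342 a 0.4453102552740648
```

```bash
python3 plan.py .735 -.127 .22 1.488;python3 plan.py .735 -.127 .138 1.488; python3 plan.py .7030 -.1245 .138 1.488
```

```text
t 30.1 grasp [ 0.6154 -0.1176  0.2276] yawY -1.6541 tilt [-1.1e-03  1.0e-04 -1.0e+00] w -0.0001 j7 [ 0.1  -1.57] F [-0.  -0.1  0.2] 0.0
move [ 0.12   -0.0005  0.0075] roll -0.0005
t 30.1 grasp [ 0.6154 -0.1176  0.2276] yawY -1.6541 tilt [-1.1e-03  1.0e-04 -1.0e+00] w -0.0001 j7 [ 0.1  -1.57] F [-0.  -0.1  0.2] 0.0
move [ 0.1201 -0.0005  0.0895] roll -0.0005
t 30.1 grasp [ 0.6154 -0.1176  0.2276] yawY -1.6541 tilt [-1.1e-03  1.0e-04 -1.0e+00] w -0.0001 j7 [ 0.1  -1.57] F [-0.  -0.1  0.2] 0.0
move [ 0.088  -0.0004  0.0895] roll -0.0005
```

Emit:
{"api": "carry_out", "payload": {"moves": [[0.02, 0, 0, 0, 0], [0.05, 0, 0, 0, 0], [0.085, 0, 0, 0, 0], [0.11, 0, 0.01, 0, 0], [0.12, 0, 0.04, 0, 0], [0.12, 0, 0.075, 0, 0], [0.12, 0, 0.0895, 0, 0], [0.12, 0, 0.0895, 0, 0]]}}

```text
clock: 30.9
tcp_pos: [0.7343, -0.1274, 0.2906]
orientation: [-3.139, 0.131, 0.009]
contact_force: [-0.6, -0.1, 0.2]
grip_width: -0.0002
gripper_force: 0.0
```

Emit:
{"api": "carry_out", "payload": {"moves": [[-0.006, 0, 0, 0, 0], [-0.012, 0, 0, 0, 0], [-0.018, 0, 0, 0, 0], [-0.022, 0, 0, 0, 0], [-0.025, 0, 0, 0, 0], [-0.027, 0, 0, 0, 0], [-0.027, 0, 0, 0, 0], [-0.027, 0, 0, 0, 0]]}}

```text
clock: 31.7
tcp_pos: [0.7099, -0.1253, 0.2949]
orientation: [3.139, -0.13, 0.008]
contact_force: [5.1, 0.3, 1.3]
grip_width: -0.0
gripper_force: 2.7
```

```bash
python3 -c "
from plan import show;show()"
```

```text
t 31.7 grasp [ 0.7106 -0.1254  0.1399] yawY -1.6539 tilt [ 4.9e-03 -5.0e-04 -1.0e+00] w -0.0 j7 [ 0.1  -1.57] F [5.1 0.3 1.3] 2.7
```

Emit:
{"api": "carry_out", "payload": {"moves": [[-0.001, 0, 0, 0, 0], [-0.002, 0, 0, 0, 0], [-0.003, 0, 0, 0, 0], [-0.004, 0, 0, 0, 0], [-0.0045, 0, 0, 0, 0], [-0.0045, 0, 0, 0, 0], [-0.0045, 0, 0, 0, 0], [-0.0045, 0, 0, 0, 0]]}}

```text
clock: 32.5
tcp_pos: [0.7059, -0.1249, 0.2953]
orientation: [3.139, -0.13, 0.01]
contact_force: [7.2, -0.0, 1.9]
grip_width: 0.0004
gripper_force: 3.3
```

```bash
python3 -c "
from plan import show;show()"
```

```text
t 32.5 grasp [ 0.7069 -0.125   0.1403] yawY -1.6538 tilt [ 6.4e-03 -5.0e-04 -1.0e+00] w 0.0004 j7 [ 0.1  -1.57] F [ 7.2 -0.   1.9] 3.3
```

Emit:
{"api": "carry_out", "payload": {"moves": [[0.008, 0, 0, 0, 0], [0.02, 0, 0, 0, 0], [0.02, 0, -0.04, 0, 0], [0.01, 0, -0.08, 0, 0], [-0.03, 0, -0.09, 0, 0], [-0.065, 0, -0.09, 0, 0], [-0.09, 0, -0.09, 0, 0], [-0.092, 0, -0.09, 0, 0]]}}

```text
clock: 33.3
tcp_pos: [0.6097, -0.1175, 0.3834]
orientation: [3.139, -0.132, -0.006]
contact_force: [0.3, -0.3, 0.1]
grip_width: -0.0005
gripper_force: 0.0
```

Emit:
{"api": "carry_out", "payload": {"moves": [[0, 0, 0, 0, 0], [0, 0, 0, 0, 0], [0, 0, 0, 0, 0], [0, 0, 0, 0, 0], [0, 0, 0, 0, 0], [0, 0, 0, 0, 0], [0, 0, 0, 0, 0], [0, 0, 0, 0, 0]]}}

```text
clock: 34.1
tcp_pos: [0.6125, -0.1173, 0.3836]
orientation: [3.139, -0.131, 0.0]
contact_force: [0.0, -0.3, -1.4]
grip_width: -0.0006
gripper_force: 0.0
```

```bash
python3 look2.py
python3 - <<'E'
from prof import *
c=dict(np.load("pics/wl2.npz"))
B=np.array([.6863,-.1238,.11])
for y in(-.01,.01):
    g=profile(c,[B+a*u+y*v for a in np.arange(0,30)/1000]);d=np.diff(g);print(y,[(i,int(d[i])) for i in range(29) if abs(d[i])>15])
x=np.arange(-25,10)/1000;print(profile(c,[bar(a,0,.036) for a in x]).tolist())
E
```

```text
t 34.1 grasp [ 0.6125 -0.1173  0.2286] yawY -1.6541 tilt [ 1.e-04 -0.e+00 -1.e+00] w -0.0006 j7 [ 0.1  -1.57] F [ 0.  -0.3 -1.4] 0.0
cam [ 0.678  -0.1226  0.353 ]
-0.0195 [(-93, -10, 56), (-81, 10, 53), (-80, 13, 66), (-79, 51, 117), (-78, 46, 163), (-77, 41, 204), (-76, 18, 222), (67, 10, 239), (68, -12, 227), (69, -28, 199), (77, -27, 142), (78, -20, 122), (79, -25, 97), (80, -16, 81)]
0 [(-66, 11, 49), (-65, 25, 74), (-64, 61, 135), (-63, 60, 195), (-62, 37, 232), (-61, 12, 244), (-9, -13, 201), (-8, -13, 188), (-7, -13, 175), (-6, -13, 162), (-5, -12, 150), (-3, 26, 167), (-2, 42, 209), (-1, 15, 224), (68, -15, 222), (69, -24, 198), (76, 31, 224), (77, -26, 198), (80, -31, 161), (81, 49, 210), (82, 38, 248), (86, -61, 188), (87, -100, 88)]
0.0195 [(-99, -10, 53), (-93, -11, 55), (-81, 11, 51), (-80, 15, 66), (-79, 53, 119), (-78, 49, 168), (-77, 42, 210), (-76, 20, 230), (67, 11, 237), (68, -13, 224), (69, -25, 199), (75, -10, 173), (76, -40, 133), (77, -23, 110)]
-0.01 [(10, -26), (11, 61), (12, 29), (16, -29), (17, -113), (18, -31)]
0.01 [(10, -23), (11, 58), (12, 28), (17, -110), (18, -50)]
[241, 241, 241, 241, 241, 241, 241, 241, 241, 241, 241, 240, 238, 233, 227, 220, 214, 201, 188, 175, 162, 150, 141, 167, 209, 224, 228, 227, 227, 227, 227, 227, 227, 227, 227]
```

```bash
python3 - <<'E'
from fit import *
def ray(n,px,z,s=1.5625):
    c=CAL[n];R=cv2.Rodrigues(c['rvec'])[0];C=-R.T@c['tvec'];u=(np.array(px)+.5)/s-.5
    v=R.T@np.array([(u[0]-c['cx'])/c['fx'],(u[1]-c['cy'])/c['fy'],1]);return (C+v*(z-C[2])/v[2]).round(3)
for p,zs in(((590,340),(.05,.08)),((562,180),(.05,.08)),((606,265),(.08,.12)),((630,295),(.1,.2)),((618,205),(.2,.25)),((555,325),(.189,))):
    print(p,[ray("top",p,z) for z in zs])
E
python3 plan.py .56 -.315 .275 1.45
```

```text
(590, 340) [array([ 0.556, -0.332,  0.05 ]), array([ 0.553, -0.321,  0.08 ])]
(562, 180) [array([ 0.857, -0.333,  0.05 ]), array([ 0.844, -0.322,  0.08 ])]
(606, 265) [array([ 0.679, -0.372,  0.08 ]), array([ 0.669, -0.355,  0.12 ])]
(630, 295) [array([ 0.618, -0.394,  0.1  ]), array([ 0.598, -0.349,  0.2  ])]
(618, 205) [array([ 0.741, -0.358,  0.2  ]), array([ 0.722, -0.335,  0.25 ])]
(555, 325) [array([ 0.567, -0.235,  0.189])]
t 34.15 grasp [ 0.6125 -0.1173  0.2286] yawY -1.654 tilt [ 0. -0. -1.] w -0.0001 j7 [ 0.1  -1.57] F [-0.4  0.4  0.4] 0.0
move [-0.0359  0.2014 -0.0464] roll 0.0376
```

```bash
python3 plan.py .568 -.292 .275 1.738;python3 plan.py .568 -.292 .18 1.738
```

```text
t 34.15 grasp [ 0.6125 -0.1173  0.2286] yawY -1.654 tilt [ 0. -0. -1.] w -0.0001 j7 [ 0.1  -1.57] F [-0.4  0.4  0.4] 0.0
move [-0.0298  0.1778 -0.0464] roll -0.2504
t 34.15 grasp [ 0.6125 -0.1173  0.2286] yawY -1.654 tilt [ 0. -0. -1.] w -0.0001 j7 [ 0.1  -1.57] F [-0.4  0.4  0.4] 0.0
move [-0.0298  0.1778  0.0486] roll -0.2504
```

Emit:
{"api": "carry_out", "payload": {"moves": [[0, 0, -0.025, 0, 0], [0, 0.005, -0.045, 0, 0], [-0.005, 0.03, -0.05, -0.05, 0], [-0.01, 0.065, -0.05, -0.1, 0], [-0.017, 0.105, -0.05, -0.15, 0], [-0.024, 0.145, -0.05, -0.2, 0], [-0.03, 0.172, -0.05, -0.25, 0], [-0.03, 0.178, -0.05, -0.25, 0]]}}

```text
clock: 34.95
tcp_pos: [0.5656, -0.2968, 0.4337]
orientation: [3.129, 0.252, -0.002]
contact_force: [0.4, -0.3, 0.2]
grip_width: 0.0005
gripper_force: 0.0
```

Emit:
{"api": "carry_out", "payload": {"moves": [[0, 0, 0.0, 0, 0], [0, 0, 0.01, 0, 0], [0, 0, 0.035, 0, 0], [0, 0, 0.065, 0, 0], [0, 0, 0.09, 0, 0], [0, 0, 0.097, 0, 0], [0, 0, 0.097, 0, 0], [0, 0, 0.097, 0, 0]]}}

```text
clock: 35.75
tcp_pos: [0.5686, -0.2915, 0.3377]
orientation: [3.13, 0.263, 0.003]
contact_force: [-0.3, 0.2, -0.2]
grip_width: -0.0002
gripper_force: 0.0
```

```bash
cat > arc.py <<'E'
from plan import *
import sys
P=np.array([.767,-.203]);off=float(sys.argv[1]) if len(sys.argv)>1 else .0425
o,R,g=state();show()
for a in np.arange(-.2,.46,.05):
    q=P+.21*np.array([-np.cos(a),np.sin(a)])-off*np.array([np.sin(a),np.cos(a)])
    d=R.T@np.array([*(q-g[:2]),.18-g[2]]);cur=np.arctan2(R[1,1],R[0,1]);dw=(np.pi/2-a-cur+np.pi/2)%np.pi-np.pi/2
    print(round(a,2),d.round(4),round(-dw,3))
E
python3 arc.py
```

```text
t 35.75 grasp [ 0.5688 -0.2916  0.1827] yawY -1.403 tilt [ 1.6e-03 -4.0e-04 -1.0e+00] w -0.0002 j7 [ 0.38 -1.03] F [-0.3  0.2 -0.2] 0.0
-0.2 [ 0.0016 -0.005   0.0027] -0.032
-0.15 [-0.0006 -0.0155  0.0027] 0.018
-0.1 [-0.0022 -0.0261  0.0027] 0.068
-0.05 [-0.0034 -0.0367  0.0026] 0.118
-0.0 [-0.004  -0.0474  0.0026] 0.168
0.05 [-0.0041 -0.0581  0.0026] 0.218
0.1 [-0.0036 -0.0688  0.0026] 0.268
0.15 [-0.0026 -0.0795  0.0026] 0.318
0.2 [-0.0011 -0.0901  0.0026] 0.368
0.25 [ 0.001  -0.1006  0.0026] 0.418
0.3 [ 0.0036 -0.111   0.0026] 0.468
0.35 [ 0.0067 -0.1213  0.0026] 0.518
0.4 [ 0.0103 -0.1313  0.0026] 0.568
0.45 [ 0.0144 -0.1412  0.0026] 0.618
```

Emit:
{"api": "carry_out", "payload": {"moves": [[0.0016, -0.005, 0.0027, -0.03, 0], [-0.0006, -0.0155, 0.0027, 0.018, 0], [-0.0022, -0.0261, 0.0027, 0.068, 0], [-0.0034, -0.0367, 0.0026, 0.118, 0], [-0.004, -0.0474, 0.0026, 0.168, 0], [-0.0041, -0.0581, 0.0026, 0.218, 0], [-0.0036, -0.0688, 0.0026, 0.268, 0], [-0.0026, -0.0795, 0.0026, 0.318, 0]]}}

```text
clock: 36.55
tcp_pos: [0.5523, -0.2136, 0.3353]
orientation: [3.132, -0.238, 0.004]
contact_force: [0.9, -0.2, -0.6]
grip_width: 0.0001
gripper_force: 0.0
```

```bash
python3 arc.py
```

```text
t 36.55 grasp [ 0.5527 -0.2137  0.1803] yawY -1.7227 tilt [ 2.5e-03 -6.0e-04 -1.0e+00] w 0.0001 j7 [ 0.22 -1.44] F [ 0.9 -0.2 -0.6] 0.0
-0.2 [0.0277 0.0693 0.0004] -0.352
-0.15 [0.0223 0.06   0.0004] -0.302
-0.1 [0.0174 0.0505 0.0004] -0.252
-0.05 [0.013  0.0407 0.0003] -0.202
-0.0 [0.0091 0.0308 0.0003] -0.152
0.05 [0.0056 0.0206 0.0003] -0.102
0.1 [0.0027 0.0103 0.0003] -0.052
0.15 [ 0.0003 -0.0001  0.0003] -0.002
0.2 [-0.0016 -0.0106  0.0003] 0.048
0.25 [-0.003  -0.0213  0.0003] 0.098
0.3 [-0.0038 -0.032   0.0003] 0.148
0.35 [-0.0041 -0.0427  0.0003] 0.198
0.4 [-0.0038 -0.0534  0.0003] 0.248
0.45 [-0.003  -0.0641  0.0003] 0.298
```

Emit:
{"api": "carry_out", "payload": {"moves": [[-0.0016, -0.0106, 0, 0.048, 0], [-0.003, -0.0213, 0, 0.098, 0], [-0.0038, -0.031, 0, 0.148, 0], [-0.004, -0.039, 0, 0.185, 0], [-0.004, -0.044, 0, 0.21, 0], [-0.004, -0.047, 0, 0.222, 0], [-0.004, -0.048, 0, 0.225, 0], [-0.004, -0.048, 0, 0.225, 0]]}}

```text
clock: 37.35
tcp_pos: [0.5554, -0.1661, 0.3345]
orientation: [-3.086, 0.586, -0.001]
contact_force: [-0.0, -0.7, -0.2]
grip_width: -0.0
gripper_force: 0.0
```

Run:
```python
from bench import r
from plan import *
from prof import *
show()
c=r.calibration("wrist");c['f']=r.grab_frame("wrist");np.savez("pics/w20.npz",**c)
t=r.grab_frame("top");s=r.grab_frame("scene");np.savez("pics/ts20.npz",t=t,s=s)
P=np.array([.767,-.203])
import fit
# dial/tip/rod expectations in wrist, scene and top views for some arm angles
for a in(.34,.38,.42):
    d=P+.21*np.array([-np.cos(a),np.sin(a)])
    print(a,[proj(c,np.array([[*d,z]])).round(1)[0] for z in(.189,.129)],[fit.proj(n,[[*d,z]]).round(1)[0] for n in("scene","top") for z in(.189,.129)])
# rod: profile across at 130 mm radius, in angle, wrist and top
A=np.arange(.2,.6,.005)
for rad in(.10,.13,.16):
    g=profile(c,[[P[0]-rad*np.cos(a),P[1]+rad*np.sin(a),.189] for a in A]);print(rad,"wrist",g.tolist())
    c2={'f':t};q=fit.proj("top",np.array([[P[0]-rad*np.cos(a),P[1]+rad*np.sin(a),.189] for a in A])).astype(np.float32)
    gg=cv2.remap(cv2.cvtColor(t,cv2.COLOR_RGB2GRAY),q[:,:1],q[:,1:],cv2.INTER_LINEAR).ravel();print(rad,"top",gg.tolist())
```

```text
t 37.35 grasp [ 0.5556 -0.1661  0.1795] yawY -1.9462 tilt [ 9.e-04 -1.e-04 -1.e+00] w -0.0 j7 [ 0.11 -1.72] F [-0.  -0.7 -0.2] 0.0
0.34 [array([181. , 262.2]), array([204.1, 216.2])] [array([318.8, 154. ]), array([316.4, 178.7]), array([311.4, 211.5]), array([307.9, 215.6])]
0.38 [array([163.5, 261.6]), array([191.3, 216.3])] [array([315.2, 154.8]), array([313. , 179.5]), array([307.8, 210.6]), array([304.6, 214.8])]
0.42 [array([146.6, 260.2]), array([178.7, 215.8])] [array([311.6, 155.4]), array([309.4, 180.2]), array([304.3, 209.5]), array([301.3, 213.8])]
0.1 wrist [52, 76, 76, 76, 75, 76, 76, 76, 76, 75, 76, 75, 75, 76, 75, 75, 75, 74, 75, 74, 74, 74, 74, 73, 74, 74, 74, 74, 75, 74, 74, 74, 83, 108, 126, 149, 168, 184, 199, 211, 218, 226, 232, 237, 242, 244, 245, 243, 242, 240, 238, 236, 233, 215, 143, 82, 71, 72, 72, 73, 71, 73, 73, 72, 73, 74, 73, 74, 74, 73, 72, 72, 73, 73, 73, 73, 73, 73, 74, 71]
0.1 top [48, 49, 49, 50, 50, 50, 49, 49, 49, 49, 49, 49, 49, 49, 49, 50, 50, 50, 50, 50, 50, 50, 50, 52, 54, 56, 59, 61, 69, 75, 83, 91, 98, 108, 116, 126, 134, 142, 147, 153, 157, 
[... 971 characters left out ...]
72, 74, 77, 105, 107, 110, 177, 224, 227, 228, 195, 121, 124, 125, 205, 241, 241, 241, 241, 240, 241, 237, 236, 232, 228, 223, 217, 211, 190, 121, 138, 172, 197, 215, 225, 236, 244, 246, 244, 241, 237, 232, 198, 75, 72, 74, 73, 72, 72, 72, 73, 73, 73, 73, 73, 72, 72, 71, 71, 71, 71, 71, 72, 70, 72, 71, 71, 72, 72, 71, 71, 71]
0.16 top [91, 90, 85, 79, 73, 67, 60, 56, 54, 53, 53, 53, 54, 54, 55, 55, 54, 54, 53, 53, 54, 54, 54, 54, 54, 54, 54, 54, 54, 55, 55, 57, 59, 62, 70, 81, 91, 106, 122, 136, 147, 156, 165, 165, 163, 160, 152, 142, 131, 121, 112, 103, 103, 109, 116, 124, 131, 139, 145, 148, 151, 153, 154, 154, 155, 155, 155, 155, 155, 155, 154, 154, 155, 155, 155, 155, 155, 154, 154, 154]
```

Emit:
{"api": "carry_out", "payload": {"moves": [[0, -0.001, 0, 0.005, 0], [0, -0.002, 0, 0.01, 0], [0, -0.003, 0, 0.015, 0], [0, -0.004, 0, 0.02, 0], [0, -0.004, 0, 0.02, 0], [0, -0.004, 0, 0.02, 0], [0, -0.004, 0, 0.02, 0], [0, -0.004, 0, 0.02, 0]]}}

```text
clock: 38.3
tcp_pos: [0.5568, -0.1624, 0.334]
orientation: [-3.08, 0.618, -0.0]
contact_force: [0.2, -0.0, 0.3]
grip_width: -0.0
gripper_force: 0.0
```

```bash
cat > rod.py <<'E'
from bench import r
from plan import *
from prof import *
show()
c=r.calibration("wrist");c['f']=r.grab_frame("wrist");np.savez("pics/wr.npz",**c)
P=np.array([.767,-.203]);A=np.arange(.3,.6,.002)
for rad in(.10,.12,.14,.16,.17):
    g=profile(c,[[P[0]-rad*np.cos(a),P[1]+rad*np.sin(a),.189] for a in A]);d=np.diff(g);k=np.argmin(d[55:])+55;j=np.argmax(d[k-50:k-10])+k-50
    print(rad,"edges",A[j].round(3),A[k].round(3),d[j],d[k])
x=np.arange(-75,95)/1000
for y in(0.01,):
    g=profile(c,[bar(a,y,.036) for a in x]);d=np.diff(g);print("bar",[(int(x[i]*1e3),int(d[i])) for i in range(len(d)) if abs(d[i])>12])
# level face plane z=.123 : across and along
F=np.array([.5770,-.1139,.123])
for dx in(.0,.02,.03):
    g=profile(c,[F+dx*u+t*v for t in np.arange(-30,31)/1000]);d=np.diff(g);print("face across",dx,[(i-30,int(d[i])) for i in range(60) if abs(d[i])>15])
for dy in(0,.01):
    g=profile(c,[F+t*u+dy*v for t in np.arange(-60,61)/1000]);d=np.diff(g);print("face along",[(i-60,int(d[i])) for i in range(120) if abs(d[i])>12])
E
python3 rod.py
```

```text
t 38.3 grasp [ 0.5568 -0.1624  0.179 ] yawY -1.967 tilt [ 1.e-04 -0.e+00 -1.e+00] w -0.0 j7 [ 0.11 -1.75] F [ 0.2 -0.   0.3] 0.0
0.1 edges 0.392 0.492 10 -41
0.12 edges 0.4 0.476 11 -6
0.14 edges 0.476 0.566 4 -39
0.16 edges 0.41 0.47 16 -62
0.17 edges 0.412 0.468 16 -58
bar [(-7, -13), (-6, -23), (-5, -45), (-4, -25), (-1, 13), (0, 14), (2, 13), (68, -20), (69, -20), (71, -61), (72, -64)]
face across 0.0 [(-28, -57), (-27, -49), (-26, -29), (-25, -65), (-24, 37), (-23, 53), (-18, 40), (-17, 73), (14, -24), (15, -126), (16, -40), (26, 22), (27, 16)]
face across 0.02 [(-30, 33), (-29, 69), (-28, 17), (-25, -40), (-24, -64), (-22, -56), (-21, -36), (-20, 40), (-19, 56), (-18, 34), (-17, 80), (13, -74), (14, -49), (15, 27), (16, 25), (17, 19), (18, 17)]
face across 0.03 [(-30, 18), (-29, 54), (-28, 74), (-27, 43), (-23, -82), (-22, -24), (-18, 33), (-17, 73), (9, -25), (10, -99), (12, 26), (13, 22), (14, 16), (27, -33), (28, -87), (29, -40)]
face along [(-16, 67), (-15, 91), (-14, 16), (41, -15), (42, -22), (43, -28), (44, -21), (45, 63), (46, 23), (55, -15), (56, -33), (57, -37), (58, -22)]
face along [(-58, -20), (-57, -15), (-43, 15), (-42, 15), (-40, -17), (-39, -16), (-9, 29), (-8, 21), (-5, 66), (-4, 65), (29, -15), (30, -54), (31, -38)]
```

Emit:
{"api": "carry_out", "payload": {"moves": [[0, 0.005, 0, 0, 0], [0, 0.015, 0, 0, 0], [0, 0.03, 0, 0, 0], [0, 0.04, 0, 0, 0], [0, 0.04, -0.03, 0, 0], [0, 0.04, -0.07, 0, 0], [0, 0.04, -0.11, 0, 0], [0, 0.04, -0.14, 0, 0]]}}

```text
clock: 39.15
tcp_pos: [0.5408, -0.2007, 0.4767]
orientation: [3.079, -0.621, 0.004]
contact_force: [0.7, -0.3, -0.4]
grip_width: -0.0002
gripper_force: 0.0
```

Emit:
{"api": "carry_out", "payload": {"moves": [[0, 0, 0, 0, 0], [0, 0, 0, 0, 0], [0, 0, 0, 0, 0], [0, 0, 0, 0, 0], [0, 0, 0, 0, 0], [0, 0, 0, 0, 0], [0, 0, 0, 0, 0], [0, 0, 0, 0, 0]]}}

```text
clock: 39.95
tcp_pos: [0.5414, -0.1993, 0.4739]
orientation: [3.08, -0.618, -0.0]
contact_force: [0.8, -0.1, -0.7]
grip_width: 0.0
gripper_force: 0.0
```

```bash
python3 rod.py | grep -v face
python3 - <<'E'
from prof import *
c=dict(np.load("pics/wr.npz"))
# dial (dark disc, 20 mm thick along arm) : radial profile at dial height -> checks the pivot distance
P=np.array([.767,-.203]);a=.44
for z in(.189,.2):
    rr=np.arange(.15,.25,.001);g=profile(c,[[P[0]-q*np.cos(a),P[1]+q*np.sin(a),z] for q in rr]);print(g.tolist())
E
```

```text
t 39.95 grasp [ 0.5413 -0.1993  0.3189] yawY -1.9669 tilt [-2.e-04  0.e+00 -1.e+00] w 0.0 j7 [ 0.15 -1.69] F [ 0.8 -0.1 -0.7] 0.0
0.1 edges 0.394 0.488 10 -11
0.12 edges 0.404 0.472 10 -3
0.14 edges 0.41 0.462 12 -3
0.16 edges 0.412 0.508 11 -23
0.17 edges 0.416 0.468 14 -27
bar [(-72, 20), (-71, 27), (-70, 38), (-69, 28), (-68, 42), (-67, 17), (-15, -17), (-14, -22), (-13, -18), (-11, -21), (68, -19), (69, -16), (74, -26), (75, -46), (76, -48)]
[245, 245, 245, 245, 245, 245, 245, 245, 245, 245, 244, 244, 244, 244, 244, 244, 244, 243, 244, 244, 244, 244, 244, 244, 244, 244, 244, 244, 243, 243, 243, 242, 242, 242, 244, 240, 129, 103, 116, 116, 116, 116, 116, 116, 116, 116, 117, 120, 120, 118, 118, 121, 121, 119, 116, 98, 69, 61, 62, 66, 85, 108, 119, 119, 118, 117, 116, 115, 113, 113, 116, 117, 117, 117, 117, 117, 118, 118, 118, 117, 141, 210, 206, 101, 73, 75, 75, 77, 77, 76, 76, 76, 75, 76, 76, 76, 77, 77, 76, 76]
[226, 226, 227, 227, 227, 229, 230, 229, 229, 229, 229, 228, 229, 228, 227, 229, 229, 226, 226, 226, 229, 232, 232, 228, 226, 227, 227, 226, 228, 230, 230, 231, 231, 205, 116, 106, 117, 119, 119, 117, 116, 115, 115, 115, 115, 116, 116, 118, 119, 119, 119, 120, 116, 72, 62, 63, 64, 80, 105, 118, 119, 117, 115, 115, 115, 116, 118, 118, 118, 118, 118, 118, 118, 119, 118, 116, 120, 169, 199, 125, 78, 75, 76, 76, 76, 76, 77, 77, 77, 76, 76, 76, 76, 75, 75, 75, 75, 75, 74, 74]
```

Run:
```python
from prof import *
c=dict(np.load("pics/wr.npz"));P=np.array([.767,-.203]);a=.44;t=np.array([np.sin(a),np.cos(a)])
for off in(0,.01,-.01):
    rr=np.arange(.17,.24,.001);g=profile(c,[[P[0]-q*np.cos(a)+off*t[0],P[1]+q*np.sin(a)+off*t[1],.189+np.sqrt(.028**2-off**2)] for q in rr]);d=np.diff(g);print([(int(rr[i]*1e3),int(d[i])) for i in range(len(d)) if abs(d[i])>10])
F=np.array([.5770,-.1139,.123])
for dy in(-.014,-.01,.01,.014):
    g=profile(c,[F+q*u+dy*v for q in np.arange(-60,61)/1000]);d=np.diff(g);print("face along",dy,[(i-60,int(d[i])) for i in range(120) if abs(d[i])>12])
```

```text
[(202, 27), (203, 21), (209, 33), (210, 97), (217, -33), (218, -78), (219, -14), (220, 67), (221, 31), (222, -100), (223, -45)]
[(202, 25), (203, 19), (221, -24), (222, -30)]
[(180, -75), (181, -58), (182, 14), (198, -36), (199, -12), (202, 24), (203, 24), (220, 50), (221, 62), (222, -94), (223, -63)]
face along -0.014 [(-43, 32), (-42, 71), (-41, 48), (41, -16), (42, -26), (43, -33), (44, -28), (45, 18), (46, 44), (47, 33)]
face along -0.01 [(-43, 33), (-42, 68), (-41, 47), (41, -16), (42, -25), (43, -30), (45, 43), (46, 22)]
face along 0.01 [(-43, 18), (-42, 93), (-41, 50), (-38, -63), (-37, -70), (-36, -24), (-14, -15), (-13, -14), (-1, 20), (0, 61), (1, 96), (5, -18), (8, -30), (9, -43), (10, -39), (11, -30), (18, 30), (19, 62), (20, 18), (23, -13), (25, 13)]
face along 0.014 [(-43, 17), (-42, 102), (-41, 46), (-38, -71), (-37, -57), (-36, -17), (-14, -14), (-13, -19), (17, 21), (18, 79), (19, 36), (20, 15)]
```

```bash
python3 -c "
from bench import r
print(r.hand_in())"
```

```text
the job is handed in; nothing more can be done
None
```

The job is handed in at about 40 s. The sine bar rests on the 60 mm block at 30 degrees, the angle block is home against the stop with its top level, and the gauge plunger stands about 2 mm from the middle of that top, all as measured in the camera pictures.

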